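# Clear the piled-up lab things to their stations

### The job

The last class left its things in one pile on the blue mat. Take the pile apart and put each thing, right way up, where it belongs: the steel weight in the round recess of its wooden case, the jar in the middle of the balance pan, the tube rack flat on the floor of the white tray, in its middle, and the aluminium heating block seated flat down in the well of the heater. Do not knock over the two small bottles standing among the stations.

Things in the scene. Friction and masses are not known exactly. Their poses are not given: they have to be found in the camera images.
- weight_center (a point): centre (half-way up, 25 mm above its underside) of the steel weight: upright cylinder 32 mm in diameter and 40 mm high with a small knob (16 mm wide, 10 mm high) on top, 50 mm in all, about 250 g. z up. Starts on top of the pile, standing on the jar. The pile, from the top: weight, jar, tube rack, heating block; it stands on a 4 mm thick blue mat.
- jar_center (a point): centre (18 mm above its underside) of the squat round glass jar with grey lid, closed: 54 mm in diameter from bottom to top, 36 mm high, about 110 g. z up. Starts second from the top, standing on the tube rack.
- rack_center (a point): centre (19 mm above its underside) of the white plastic tube rack, empty: 48 mm along its x, 90 mm along its y, 38 mm high, 18 holes in the top, about 90 g. z up. Starts third from the top, lying crosswise on the heating block.
- block_center (a point): centre (24 mm above its underside) of the bare grey aluminium heating block: 60 mm along its x, 100 mm along its y, 48 mm high, 15 dark holes in the top, about 550 g. z up. Starts at the bottom of the pile, on the mat.
- case_recess (a point): centre of the floor of the round recess in the wooden weight case (fixed, 88 x 88 mm, 20 mm high). The recess is 50 mm in diameter and 8 mm deep; its floor is 12 mm above the table. z up.
- pan_top (a point): centre of the top of the balance's round steel pan, 94 mm in diameter, 48 mm above the table. The balance is fixed, white, 126 mm wide and 138 mm deep, its display on the side towards its -x. z up.
- tray_floor (a point): centre of the inner floor of the shallow white tray (fixed, 112 mm along its x, 152 mm along its y, 16 mm high, walls and floor 4 mm thick). z up.
- heater_well (a point): centre of the floor of the rectangular well on top of the grey heater (fixed; 140 mm wide, 136 mm deep, 68 mm high, blue front panel towards its -x). The well is 76 mm along its x and 116 mm along its y, 8 mm deep; its floor is 60 mm above the table. The block's long side goes along the well's long side, either way round. z up.
- bottle_amber: small loose amber bottle with black cap, 44 mm in diameter, 85 mm high, on the left among the stations; origin at the centre of its underside, z up. Not to be knocked over.
- bottle_clear: small loose clear bottle with white cap, 40 mm in diameter, 75 mm high, on the right among the stations; origin at the centre of its underside, z up. Not to be knocked over.
Things that resemble listed ones, but are neither listed nor needed, are in the scene too. What is shaped like the part that bears rack_center but green or red is not meant.

How it is judged:
At the end, for the whole second after the job is handed in: All upright, released, at rest (under 20 mm/s), each resting (height within 4 mm) on its own place: weight on the recess floor (12 mm from centre), jar on the pan (15 mm), rack on the tray's floor (18 mm), block flat on the well's floor (13 mm) (horizontal distance between weight_center and case_recess below 0.012 m and z of weight_center in the frame of case_recess between 0.021 and 0.029 m and angle between each of weight_center, jar_center's own z axis and vertical below 0.12 rad and horizontal distance between jar_center and pan_top below 0.015 m and z of jar_center in the frame of pan_top between 0.014 and 0.022 m and horizontal distance between rack_center and tray_floor below 0.018 m and z of rack_center in the frame of tray_floor between 0.015 and 0.023 m and angle between rack_center's own z axis and vertical below 0.1 rad and horizontal distance between block_center and heater_well below 0.013 m and z of block_center in the frame of heater_well between 0.02 and 0.0275 m and angle between block_center's own z axis and vertical below 0.06 rad and linear speed of each of weight, jar, rack, block below 0.02 m/s); the robot touches nothing.
It fails at once if the amber bottle is knocked over (angle between bottle_amber's own z axis and vertical above 0.6 rad).
It fails at once if the clear bottle is knocked over (angle between bottle_clear's own z axis and vertical above 0.6 rad).
It also fails if it takes over 109 s, if anything falls off the work surface, if the arm or the gripper's body presses on something with over 40 N, if the wrist force passes 120 N, or if a joint passes its speed limit or range.

### The arm

A 6-joint arm with a two-finger parallel gripper is mounted at the origin on the work surface. World frame = base frame: x ahead of the robot, y to its left, z up, the work surface at z = 0. Lengths are in m, angles in rad, forces in N, time in s.
With the tool pointing down it reaches from about 0.25 to 0.775 m from the base axis. Payload 4 kg.
Tool frame: the origin (TCP) lies between the finger pads; the fingertips stand 14 mm ahead of it and the grasp point (between the pads) lies 5 mm behind it (robot.tips_ahead is the distance from the TCP to the fingertips, in m); z points along the fingers, y is the direction in which the jaws open and shut (so a half turn about z gives the same grasp; the last joint's range is limited). The gripper opens to 94 mm and grips with 3 to 60 N. Pads are 16 mm wide; open, the fingers measure 119 mm over their backs; the gripper's body (75 mm by 177 mm) begins 78 mm behind the grasp point.
Start: joints at [-1.326, 0.087, 1.371, -0, 1.684, -0.103], TCP at [0.187, -0.517, 0.22] pointing down, gripper open.
Joint ranges: [-3.1, 3.1], [-0.76, 2.03], [0.27, 2.55], [-1.08, 4.22], [0.17, 2.65], [-2.57, 2.57]. Speed limits (rad/s): [2.79, 2.79, 3.14, 3.14, 3.14, 3.14].

### API

Orientations are given as [roll, pitch, yaw] about the fixed x, y, z axes, in that order (R = Rz(yaw) Ry(pitch) Rx(roll)).
In Python, from bench import robot, optics, job gives the robot as it stands.
- The arm moves only by the tool apply_moves, never from a script. Its argument "moves" is a list of rows, each a list of 3 entries, a list of its own where there are three numbers: the shift along the tool's x, y, z in cm, then the turn, a rotation vector about the tool's x, y, z in rad, then the opening, from 0 (shut) to 1 (fully open). In form: [[[tx, ty, tz], [rx, ry, rz], grip], ...]. A call has exactly 10 rows; each row is the pose to reach, as a shift and turn from the pose commanded when the call began, along the tool's axes at that moment; what a row does not reach only later rows make up. A row lasts 1/12 s, in which the tool goes at most 41.7 mm and 7.16 degrees, less where a joint would pass 70% of its speed; a pose out of reach is approached as far as the arm can. A call with a gripper value outside its range is refused whole. The fingers move at their own pace and stop on an object; the grip force is fixed at half the most. Time passes only in rows, so rows that repeat a pose let the fingers close, or fill a call up. It gives the time, the measured TCP pose, the force and the opening at its end, in the units of the state.
- robot.get_obs(): the state, without advancing time (a new reading comes with each control period).
- optics.snapshot(name): name is "scene" or "top" or "wrist"; returns the picture (400x640x3 uint8, red, green, blue); there is no depth.
- optics.get_calibration(name): a dict with "fx", "fy", "cx", "cy" (pixels), "rvec" (rotation vector, rad) and "tvec" (3), from world to camera coordinates, as OpenCV has them. Camera axes: x right, y down, z forward; pixel columns grow to the right and rows downward; lengths in m; the calibration is good to about 2 mm. A picture is of the moment at which its call begins: read the wrist's pose just before it. get_calibration takes no time and is no camera call; for the wrist camera it gives the pose at the moment of the call.
- job.close_job(): hands the job in, once; it reports no verdict.
The state is a dict: "time": time; "joint_positions": joint angles; "qvel": joint speeds; "joint_torque": joint torques, N m; "tool_pos": TCP position; "ee_rot": TCP orientation; "wrist_force": force on the tool from outside, world axes, zero at the start; "wrist_torque": the same for the moment, N m; "width": finger opening in m.
Only numpy, scipy, OpenCV 4.12 (cv2) and the standard library are available. Lean on these libraries where they do the work, as an engineer would, in place of code of your own. Each camera call takes 0.05 s, during which the arm holds its last target.

## Working session

There is one attempt and no reset: what is moved stays moved. The work goes in short steps, Python scripts to look and compute and a tool call to move; the robot and the scene stay as the last step left them, time stands still between calls to the robot, and variables do not carry over. Pictures are saved under pics/ and viewed, and the job is handed in when it is done.

Besides the shell and the picture viewer there is one more tool, called after ">>>" as name([rows], argument=value, ...), one row to a line, values as JSON. apply_moves: Moves the arm, as the interface text tells. Its arguments: {"type":"object","properties":{"moves":{"type":"array"}},"required":["moves"]}

```bash
mkdir -p pics; ls; python3 - <<'E'
from bench import robot, optics, job
import cv2
o=robot.get_obs(); print(o)
for n in ("scene","top","wrist"):
    c=optics.get_calibration(n); print(n,c)
    cv2.imwrite(f"pics/{n}0.png",optics.snapshot(n)[:,:,::-1])
E
```

```text
pics
{'time': 0.0, 'joint_positions': array([-1.32607318e+00,  8.79352091e-02,  1.37223661e+00, -2.97324536e-05,
        1.68356259e+00, -1.03140601e-01]), 'qvel': array([-3.64204037e-04,  6.97128317e-05,  1.66511214e-03,  2.49152451e-03,
        4.39207544e-04, -3.59081392e-04]), 'joint_torque': array([-1.81531273e-04, -3.40179491e+01, -3.02426040e+01,  7.16132345e-02,
        3.29157757e-02, -1.65756910e-04]), 'tool_pos': array([ 0.18733188, -0.5165766 ,  0.21832389]), 'ee_rot': array([-3.13945924e+00, -1.91116344e-04,  3.47860227e-01]), 'wrist_force': array([-0.40719348,  0.33307845, -1.37841297]), 'wrist_torque': array([-0.016028  , -0.00146904, -0.02255168]), 'width': 0.09382141361280992}
scene {'fx': 380.4211712746538, 'fy': 380.4211712746538, 'cx': 327.29688168902516, 'cy': 198.8458161469413, 'rvec': array([ 1.77948334,  1.68029663, -0.73203802]), 'tvec': array([-0.08607986, -0.25010493,  1.36764382])}
top {'fx': 462.8254677963972, 'fy': 462.8254677963972, 'cx': 320.6007063746925, 'cy': 189.8222434579174, 'rvec': array([ 2.1712599 , -2.12920453,  0.10384679]), 'tvec': array([0.06406638, 0.47686145, 1.41888946])}
wrist {'fx': 331.9901276135918, 'fy': 331.9901276135918, 'cx': 320.1913607665451, 'cy': 199.92622160167952, 'rvec': array([-2.39076337,  1.67738058,  0.22368103]), 'tvec': array([-0.54873389, -0.02674751,  0.39157878])}
```

View pics/top0.png

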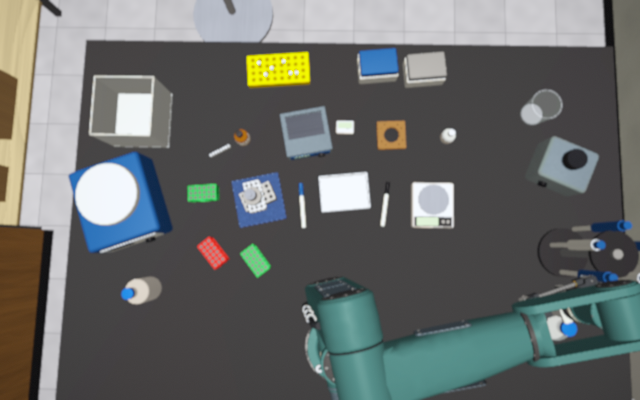

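View pics/scene0.png

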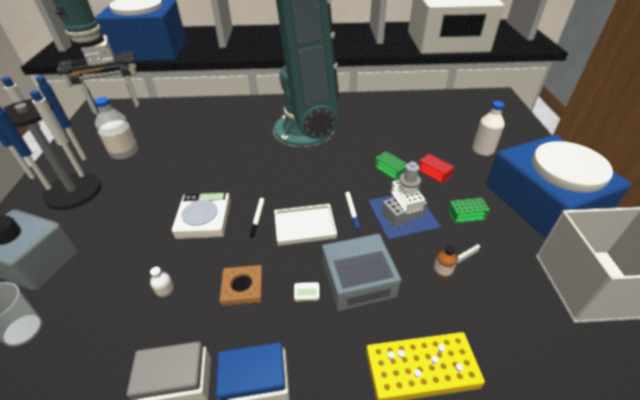

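View pics/wrist0.png

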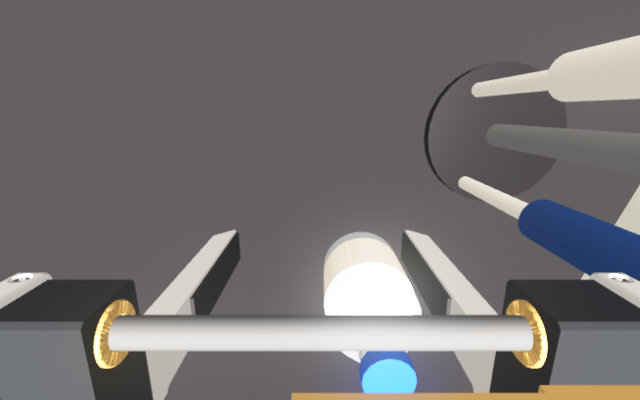

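The top view shows the pile on the blue mat at (258,198), heater at (305,132), case at (391,135), tray at (345,192) and balance at (433,205). The amber bottle is at (242,138) and the clear one at (448,135). I'll enlarge the work area in both views.

```bash
python3 - <<'E'
import cv2
a=cv2.imread("pics/top0.png")[100:290,180:480]; cv2.imwrite("pics/top0z.png",cv2.resize(a[:, :150],None,fx=4,fy=3.1578*1.2667,interpolation=cv2.INTER_CUBIC)[:600] if 0 else cv2.resize(a[0:150,0:200],(800,600),interpolation=cv2.INTER_CUBIC))
cv2.imwrite("pics/top0y.png",cv2.resize(a[0:150,100:300],(800,600),interpolation=cv2.INTER_CUBIC))
b=cv2.imread("pics/scene0.png")[140:290,330:530]; cv2.imwrite("pics/sc0z.png",cv2.resize(b,(800,600),interpolation=cv2.INTER_CUBIC))
E
cat > h.py <<'E'
import numpy as np, cv2
from bench import robot, optics, job
from scipy.spatial.transform import Rotation as R
def cam(n):
    c=optics.get_calibration(n); Rm=R.from_rotvec(c["rvec"]).as_matrix()
    return c,Rm,np.array(c["tvec"])
def ray(n,uv,cc=None):
    c,Rm,t=cc or cam(n)
    d=Rm.T@np.array([(uv[0]-c["cx"])/c["fx"],(uv[1]-c["cy"])/c["fy"],1]); return -Rm.T@t,d
def onplane(n,uv,z,cc=None):
    o,d=ray(n,uv,cc); return o+d*(z-o[2])/d[2]
def proj(n,P,cc=None):
    c,Rm,t=cc or cam(n); p=Rm@np.array(P)+t
    return np.array([c["fx"]*p[0]/p[2]+c["cx"],c["fy"]*p[1]/p[2]+c["cy"]])
def snap(n,name):
    cc=cam(n); im=optics.snapshot(n); cv2.imwrite(f"pics/{name}.png",im[:,:,::-1]); np.savez(f"pics/{name}.npz",fx=cc[0]["fx"],fy=cc[0]["fy"],cx=cc[0]["cx"],cy=cc[0]["cy"],R=cc[1],t=cc[2]); return im
def load(name):
    z=np.load(f"pics/{name}.npz"); return ({k:float(z[k]) for k in("fx","fy","cx","cy")},z["R"],z["t"])
def zoom(name,x,y,w,h,out):
    a=cv2.imread(f"pics/{name}.png")[y:y+h,x:x+w]; s=min(800/w,600/h); cv2.imwrite(f"pics/{out}.png",cv2.resize(a,None,fx=s,fy=s,interpolation=cv2.INTER_CUBIC))
E
python3 - <<'E'
from h import *
for n in("scene","top"):
    c,Rm,t=cam(n); print(n,-Rm.T@t, Rm[2])
for nm,uv,z in [("mat",(258,199),.004),("heater",(305,132),.068),("case",(391,135),.02),("tray",(345,192),.01),("bal",(433,201),.048),("amb",(242,138),.085),("clr",(448,135),.075)]:
    print(nm,onplane("top",uv,z))
E
```

```text
scene [1.17374882 0.02074485 0.74986344] [-0.7301342   0.04040631 -0.68210805]
top [0.30525502 0.04047104 1.466264  ] [ 0.11760166  0.02273046 -0.99280067]
mat [0.44539245 0.27264909 0.004     ]
heater [0.64995562 0.12444809 0.068     ]
case [ 0.65633615 -0.14681423  0.02      ]
tray [ 0.47223442 -0.00353613  0.01      ]
bal [ 0.44510325 -0.2720096   0.048     ]
amb [0.62398845 0.3157362  0.085     ]
clr [ 0.64573551 -0.31320871  0.075     ]
```

View pics/top0z.png

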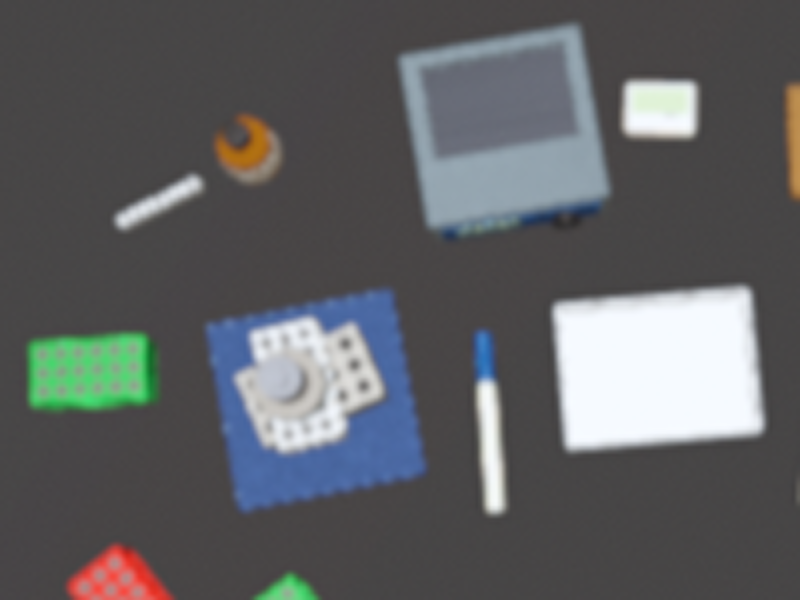

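View pics/top0y.png

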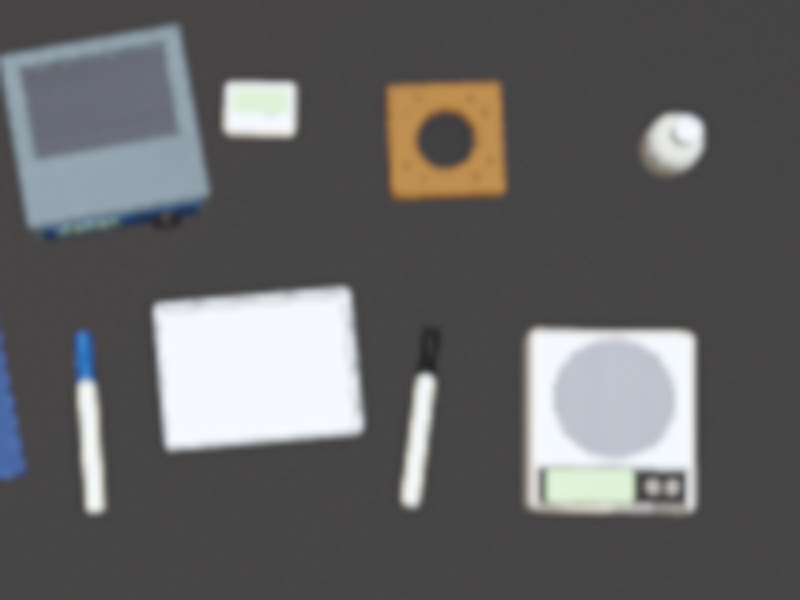

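View pics/sc0z.png

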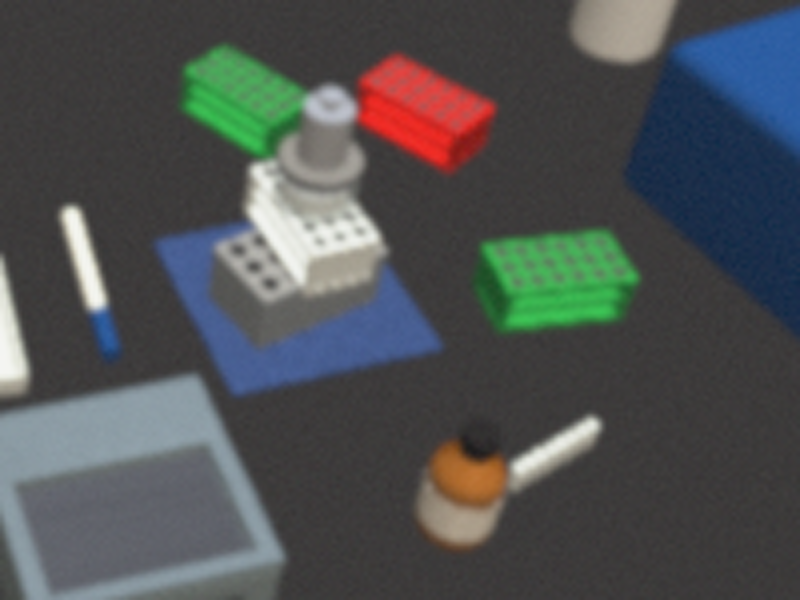

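The zooms show the weight's knob at zoom (279,376), the white rack and grey block below it, and the stations cleanly visible. Next I'll measure the stations by mask in the top view.

```bash
python3 - <<'E'
from h import *
im=cv2.imread("pics/top0.png"); hsv=cv2.cvtColor(im,cv2.COLOR_BGR2HSV)
def roi(m,x0,y0,x1,y1):
    k=np.zeros_like(m); k[y0:y1,x0:x1]=m[y0:y1,x0:x1]; return k
def big(m):
    c,_=cv2.findContours(m,cv2.RETR_EXTERNAL,cv2.CHAIN_APPROX_NONE); return max(c,key=cv2.contourArea)
cc=cam("top")
def rep(nm,m,z):
    c=big(m); P=np.array([onplane("top",p[0],z,cc)[:2] for p in c]).astype(np.float32)*1000
    (x,y),(w,h),a=cv2.minAreaRect(P); (ex,ey),(ea,eb),_=cv2.fitEllipse(P)
    M=cv2.moments(P.reshape(-1,1,2)); print(nm,"rect c %.1f %.1f size %.1f %.1f ang %.1f"%(x,y,w,h,a),"ell %.1f %.1f  %.1f %.1f"%(ex,ey,ea,eb), "mom %.1f %.1f"%(M['m10']/M['m00'],M['m01']/M['m00']))
H,S,V=cv2.split(hsv)
case=roi(((S>100)&(V>80)).astype(np.uint8)*255,370,115,412,155); rep("case",case,.02)
c=big(case); f=np.zeros_like(case); cv2.drawContours(f,[c],-1,255,-1); f=cv2.erode(f,np.ones((5,5))); rep("recess",f&cv2.bitwise_not(case),.02)
tr=roi(((V>140)&(S<60)).astype(np.uint8)*255,312,165,376,218); rep("tray",tr,.016)
bal=roi(((V>140)).astype(np.uint8)*255,408,178,458,232); rep("bal",bal,.03)
pan=roi(((V>140)&(V<225)).astype(np.uint8)*255,416,183,450,215); rep("pan",pan,.048)
print("heater px",hsv[150,300:312],hsv[128,300:312])
he=roi(((V>100)).astype(np.uint8)*255,276,100,336,158); rep("heater",he,.068)
c=big(he); f=np.zeros_like(he); cv2.drawContours(f,[c],-1,255,-1); f=cv2.erode(f,np.ones((7,7)));
well=f&((S<50)|(V<125)).astype(np.uint8)*255; well=cv2.morphologyEx(roi(well,280,100,328,142),cv2.MORPH_OPEN,np.ones((3,3))); rep("well@62",well,.062)
E
```

```text
case rect c 658.1 -146.6 size 94.3 94.7 ang 0.9 ell 657.7 -146.5  105.8 108.0 mom 657.8 -146.7
recess rect c 656.4 -146.8 size 39.2 38.1 ang 0.3 ell 657.2 -146.7  39.7 40.2 mom 657.3 -146.7
tray rect c 472.8 -0.2 size 119.2 158.3 ang 6.3 ell 472.5 -0.0  134.1 184.8 mom 472.7 -0.1
bal rect c 436.3 -273.1 size 130.2 142.3 ang 89.9 ell 437.6 -272.4  150.2 160.7 mom 439.8 -270.4
pan rect c 455.0 -272.3 size 92.0 99.3 ang 86.4 ell 456.1 -274.6  88.0 103.5 mom 451.7 -272.4
heater px [[102  40 177]
 [102  41 176]
 [102  41 176]
 [102  39 175]
 [102  39 175]
 [102  41 175]
 [102  39 176]
 [102  39 176]
 [102  39 175]
 [102  38 174]
 [102  39 175]
 [102  39 175]] [[112  32 119]
 [114  32 119]
 [113  34 119]
 [112  32 119]
 [114  30 119]
 [114  32 120]
 [112  32 120]
 [113  34 120]
 [111  34 120]
 [114  32 120]
 [112  32 120]
 [114  32 120]]
heater rect c 649.6 122.1 size 149.6 145.3 ang 11.4 ell 651.5 122.7  166.2 168.6 mom 650.8 122.5
well@62 rect c 663.1 124.9 size 103.2 124.6 ang 11.1 ell 667.9 122.2  105.7 147.7 mom 667.9 123.5
```

```bash
cat >> h.py <<'E'
def rel(target,yaw=None):
    o=robot.get_obs(); r=R.from_euler("xyz",o["ee_rot"]); p=np.array(o["tool_pos"])
    d=r.as_matrix().T@(np.array(target)-p)*100
    out="shift cm "+str(d.round(2))
    if yaw is not None:
        best=None
        for k in(-1,0,1,2):
            rv=(r.inv()*R.from_euler("xyz",[np.pi,0,yaw+k*np.pi])).as_rotvec()
            if best is None or np.linalg.norm(rv)<np.linalg.norm(best): best=rv
        out+=" turn "+str(best.round(3))
    return out+" yaw now %.3f q6 %.2f"%(o["ee_rot"][2],o["joint_positions"][5])
E
python3 - <<'E'
from h import *
c,Rm,t=cam("wrist"); o=robot.get_obs(); r=R.from_euler("xyz",o["ee_rot"]).as_matrix()
print("cam in tool",r.T@(-Rm.T@t-o["tool_pos"]), "axis",r.T@Rm[2], proj("wrist",o["tool_pos"]))
print(rel([.40,.24,.33],.348))
im=cv2.imread("pics/top0.png")
def Z(x,y): return (180+(x+.5)/4-.5,100+(y+.5)/4-.5)
print("weight",onplane("top",Z(279,376),.176))
for q in[(250,330),(318,317),(345,437),(280,452)]: print("rack",onplane("top",Z(*q),.09))
for q in[(355,322),(385,390),(262,447),(235,375)]: print("block",onplane("top",Z(*q),.052))
E
```

```text
cam in tool [ 7.49317025e-02 -1.16121794e-04 -1.65366356e-01] axis [-2.58811982e-01 -7.42015157e-04  9.65927434e-01] [320.69383651 254.74902977]
shift cm [ 45.78 -63.91 -11.03] turn [-0.002 -0.    -0.   ] yaw now 0.348 q6 -0.10
weight [0.44364128 0.27023856 0.176     ]
rack [0.48728405 0.3088164  0.09      ]
rack [0.49808013 0.25783581 0.09      ]
rack [0.40796568 0.23430838 0.09      ]
rack [0.39581172 0.28257771 0.09      ]
block [0.50001409 0.23500682 0.052     ]
block [0.44762266 0.21006258 0.052     ]
block [0.40188503 0.30327623 0.052     ]
block [0.45708615 0.32640934 0.052     ]
```

>>> apply_moves([
  [[0,0,-4],[0,0,0],1],
  [[0,0,-8],[0,0,0],1],
  [[0,0,-11],[0,0,0],1],
  [[2.2,-3,-11],[0,0,0],1],
  [[4.5,-6.3,-11],[0,0,0],1],
  [[6.8,-9.5,-11],[0,0,0],1],
  [[9.1,-12.7,-11],[0,0,0],1],
  [[11.4,-15.9,-11],[0,0,0],1],
  [[13.7,-19.1,-11],[0,0,0],1],
  [[16,-22.3,-11],[0,0,0],1],
])

```text
time: 0.98
tool_pos: [0.2618, -0.251, 0.3291]
ee_rot: [-3.141, -0.0, 0.347]
wrist_force: [0.6, -0.3, -0.3]
width: 0.094
```

```bash
python3 -c "
from h import *
print(robot.get_obs()['tool_pos'],rel([.40,.24,.33],.348))"
```

```text
[ 0.26176704 -0.25100444  0.32914592] shift cm [ 29.69 -41.48  -0.08] turn [-0.    -0.    -0.001] yaw now 0.347 q6 0.30
```

>>> apply_moves([
  [[2.4,-3.3,0],[0,0,0],1],
  [[4.8,-6.6,0],[0,0,0],1],
  [[7.2,-9.9,0],[0,0,0],1],
  [[9.6,-13.3,0],[0,0,0],1],
  [[12,-16.7,0],[0,0,0],1],
  [[14.4,-20.1,0],[0,0,0],1],
  [[16.8,-23.5,0],[0,0,0],1],
  [[19.2,-26.9,0],[0,0,0],1],
  [[21.6,-30.2,0],[0,0,0],1],
  [[24,-33.5,0],[0,0,0],1],
])

```text
time: 1.82
tool_pos: [0.373, 0.1462, 0.3294]
ee_rot: [3.141, -0.0, 0.349]
wrist_force: [1.4, -1.1, 1.0]
width: 0.0935
```

>>> apply_moves([
  [[2,-2.8,0],[0,0,0],1],
  [[4,-5.6,0],[0,0,0],1],
  [[5.7,-8,0],[0,0,0],1],
  [[5.7,-8,0],[0,0,0],1],
  [[5.7,-8,0],[0,0,0],1],
  [[5.7,-8,0],[0,0,0],1],
  [[5.7,-8,0],[0,0,0],1],
  [[5.7,-8,0],[0,0,0],1],
  [[5.7,-8,0],[0,0,0],1],
  [[5.7,-8,0],[0,0,0],1],
])

```text
time: 2.65
tool_pos: [0.3996, 0.2377, 0.3299]
ee_rot: [3.142, -0.001, 0.346]
wrist_force: [0.4, 0.1, 0.0]
width: 0.0942
```

```bash
python3 -c "
from h import *
print(robot.get_obs()['tool_pos']); snap('wrist','w1')"
```

```text
[0.39961966 0.23771986 0.32985932]
```

View pics/w1.png

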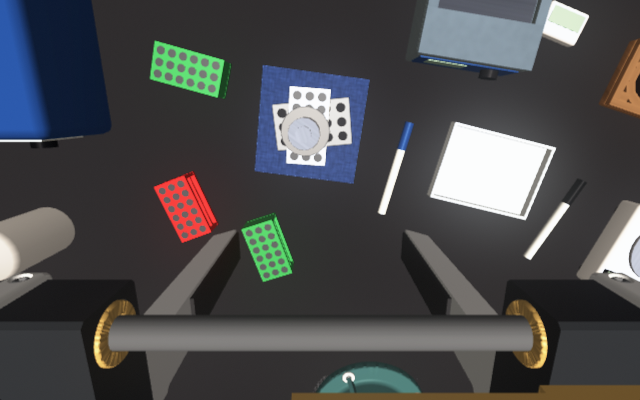

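Wrist view: the pile sits at (304,130), with the knob at about (304,133), the white rack under it and the block to both sides. Enlarging to measure.

```bash
python3 - <<'E'
from h import *
zoom("w1",250,62,128,96,"w1z"); zoom("w1",400,100,200,150,"w1t")
cc=load("w1")
g=cv2.cvtColor(cv2.imread("pics/w1.png"),cv2.COLOR_BGR2GRAY)
E
```

```text
(no output)
```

View pics/w1z.png

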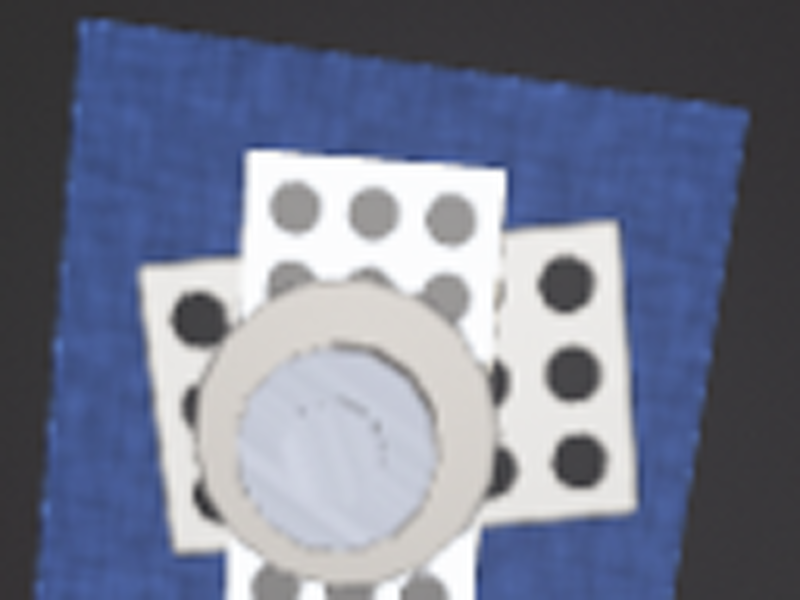

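```bash
python3 - <<'E'
from h import *
cc=load("w1")
Z=lambda x,y:(250+(x+.5)/6.25-.5,62+(y+.5)/6.25-.5)
P=lambda q,z:onplane("w",Z(*q),z,cc)[:2].round(4)
print("weight",P((338,447),.166)); print("jar",P((347,431),.126))
B=[P(q,.052) for q in[(618,222),(637,512),(175,552),(140,268)]]; print("block",B,np.mean(B,0))
print("tp weight",onplane("top",(180+279.5/4-.5,100+376.5/4-.5),.176))
print(rel([*P((338,447),.166),.30],.347))
E
```

```text
weight [0.4451 0.2715]
jar [0.4452 0.272 ]
block [array([0.4985, 0.2354]), array([0.4452, 0.2105]), array([0.4041, 0.2999]), array([0.4569, 0.3245])] [0.451175 0.267575]
tp weight [0.44364128 0.27023856 0.176     ]
shift cm [ 5.41 -1.62  2.98] turn [ 0.    -0.001 -0.   ] yaw now 0.347 q6 1.64
```

>>> apply_moves([
  [[3,-0.9,2],[0,0,0],1],
  [[5.4,-1.6,5],[0,0,0],1],
  [[5.4,-1.6,8],[0,0,0],1],
  [[5.4,-1.6,10.5],[0,0,0],1],
  [[5.4,-1.6,10.5],[0,0,0],1],
  [[5.4,-1.6,10.5],[0,0,0],1],
  [[5.4,-1.6,10.5],[0,0,0],1],
  [[5.4,-1.6,10.5],[0,0,0],1],
  [[5.4,-1.6,10.5],[0,0,0],1],
  [[5.4,-1.6,10.5],[0,0,0],1],
])

```text
time: 3.53
tool_pos: [0.4456, 0.2722, 0.2265]
ee_rot: [-3.141, -0.004, 0.348]
wrist_force: [-0.2, -0.3, 0.1]
width: 0.0941
```

```bash
python3 -c "
from h import *
print(rel([.445,.2713,.152],.347)); snap('wrist','w2')"
```

```text
shift cm [-0.12  0.06  7.45] turn [-0.    -0.004  0.001] yaw now 0.348 q6 1.66
```

View pics/w2.png

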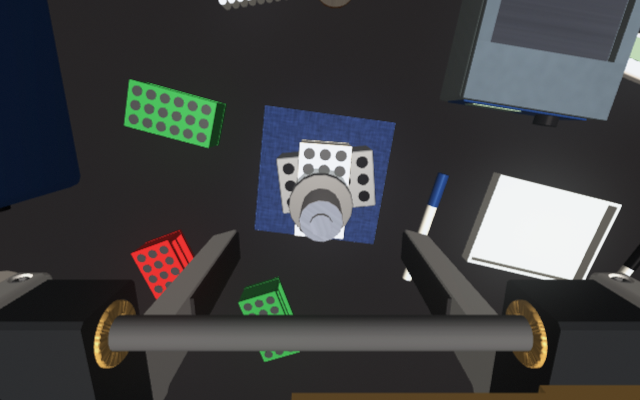

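The weight at (321,220) lies midway between the fingers. I'll go down and close.

>>> apply_moves([
  [[0,0,2],[0,0,0],1],
  [[-0.1,0,4.5],[0,0,0],1],
  [[-0.1,0,6.5],[0,0,0],1],
  [[-0.1,0,7.4],[0,0,0],1],
  [[-0.1,0,7.4],[0,0,0],1],
  [[-0.1,0,7.4],[0,0,0],0.5],
  [[-0.1,0,7.4],[0,0,0],0],
  [[-0.1,0,7.4],[0,0,0],0],
  [[-0.1,0,7.4],[0,0,0],0],
  [[-0.1,0,7.4],[0,0,0],0],
])

```text
time: 4.42
tool_pos: [0.4445, 0.2718, 0.1515]
ee_rot: [-3.142, -0.002, 0.348]
wrist_force: [-0.4, 1.5, -0.9]
width: 0.0639
```

>>> apply_moves([
  [[0,0,0],[0,0,0],0],
  [[0,0,0],[0,0,0],0],
  [[0,0,-1],[0,0,0],0],
  [[0,0,-3],[0,0,0],0],
  [[0,0,-5],[0,0,0],0],
  [[0,0,-5],[0,0,0],0],
  [[0,0,-5],[0,0,0],0],
  [[0,0,-5],[0,0,0],0],
  [[0,0,-5],[0,0,0],0],
  [[0,0,-5],[0,0,0],0],
])

```text
time: 5.25
tool_pos: [0.4433, 0.2713, 0.1989]
ee_rot: [3.141, 0.003, 0.348]
wrist_force: [0.2, -0.4, 0.7]
width: 0.0006
```

```bash
python3 -c "
from h import *
snap('wrist','w3');snap('scene','s3'); zoom('s3',330,140,200,150,'s3z'); print(rel([.6575,-.1467,.20],0))"
```

```text
shift cm [ 5.87 46.59 -0.07] turn [0.001 0.002 0.348] yaw now 0.348 q6 1.66
```

View pics/w3.png

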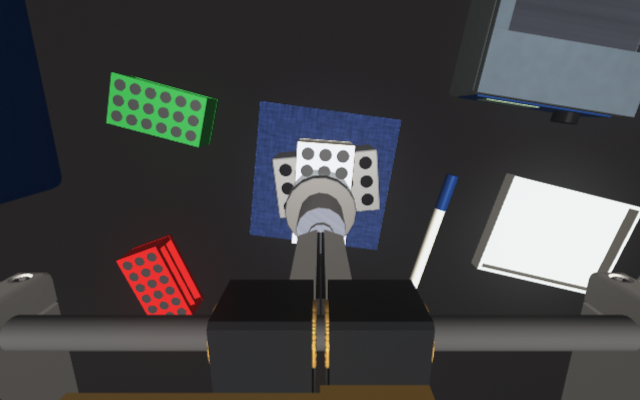

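View pics/s3z.png

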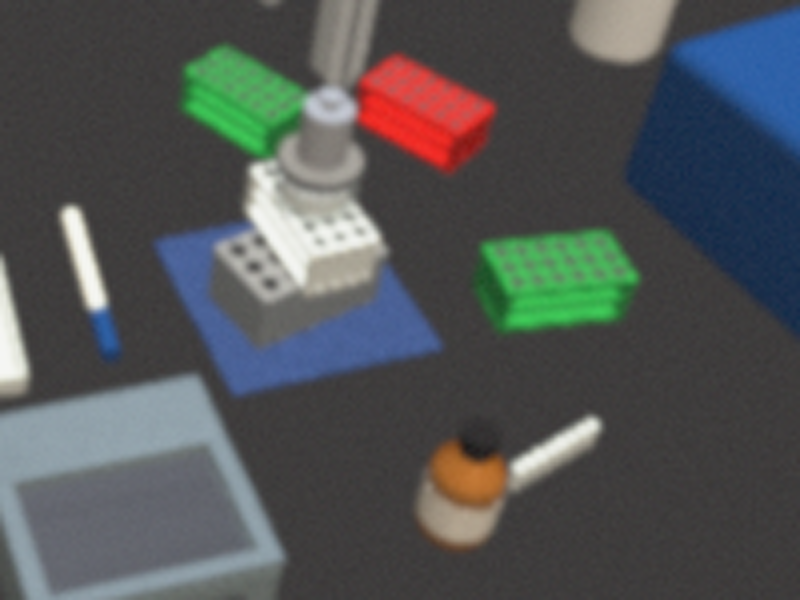

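The lift came before the slow fingers had closed (about 75 mm/s), so they shut above the weight. The pile is undisturbed. I'll reopen, descend and wait longer.

>>> apply_moves([
  [[0,0,0],[0,0,0],0.7],
  [[0,0,0],[0,0,0],0.7],
  [[0,0,0],[0,0,0],0.7],
  [[0,0,0],[0,0,0],0.7],
  [[0,0,0],[0,0,0],0.7],
  [[0,0,0],[0,0,0],0.7],
  [[0,0,0],[0,0,0],0.7],
  [[0,0,0],[0,0,0],0.7],
  [[0,0,0],[0,0,0],0.7],
  [[0,0,0],[0,0,0],0.7],
])

```text
time: 6.18
tool_pos: [0.444, 0.2716, 0.2005]
ee_rot: [3.142, -0.0, 0.348]
wrist_force: [0.8, 0.2, -0.6]
width: 0.0633
```

```bash
python3 -c "
from h import *
print(rel([.445,.2715,.152],.347),robot.get_obs()['width'])"
```

```text
shift cm [0.09 0.04 4.85] turn [ 0.    -0.     0.001] yaw now 0.348 q6 1.66 0.06328489765998892
```

>>> apply_moves([
  [[0.1,0,1.5],[0,0,0],0.7],
  [[0.1,0,3],[0,0,0],0.7],
  [[0.1,0,4.2],[0,0,0],0.7],
  [[0.1,0,4.8],[0,0,0],0.5],
  [[0.1,0,4.8],[0,0,0],0],
  [[0.1,0,4.8],[0,0,0],0],
  [[0.1,0,4.8],[0,0,0],0],
  [[0.1,0,4.8],[0,0,0],0],
  [[0.1,0,4.8],[0,0,0],0],
  [[0.1,0,4.8],[0,0,0],0],
])

```text
time: 7.02
tool_pos: [0.4455, 0.272, 0.1535]
ee_rot: [3.141, -0.002, 0.348]
wrist_force: [0.4, -0.1, 1.8]
width: 0.0318
```

>>> apply_moves([
  [[0,0,0],[0,0,0],0],
  [[0,0,0],[0,0,0],0],
  [[0,0,0],[0,0,0],0],
  [[0,0,0],[0,0,0],0],
  [[0,0,0],[0,0,0],0],
  [[0,0,0],[0,0,0],0],
  [[0,0,0],[0,0,0],0],
  [[0,0,-0.5],[0,0,0],0],
  [[0,0,-1],[0,0,0],0],
  [[0,0,-1.5],[0,0,0],0],
])

```text
time: 7.85
tool_pos: [0.4441, 0.2717, 0.1664]
ee_rot: [3.141, 0.003, 0.348]
wrist_force: [0.1, -0.0, -2.5]
width: 0.0315
```

```bash
python3 -c "
from h import *
print(rel([.6575,-.1467,.20],.348))"
```

```text
shift cm [ 5.79 46.61 -3.38] turn [ 0.     0.003 -0.   ] yaw now 0.348 q6 1.66
```

>>> apply_moves([
  [[0,0,-2],[0,0,0],0],
  [[0,1,-4],[0,0,0],0],
  [[0.5,4,-4],[0,0,0],0],
  [[1,8,-4],[0,0,0],0],
  [[1.5,12,-4],[0,0,0],0],
  [[2,16,-4],[0,0,0],0],
  [[2.5,20,-4],[0,0,0],0],
  [[3,24,-4],[0,0,0],0],
  [[3.5,28,-4],[0,0,0],0],
  [[4,32,-4],[0,0,0],0],
])

```text
time: 8.68
tool_pos: [0.5918, -0.017, 0.2069]
ee_rot: [-3.141, 0.001, 0.348]
wrist_force: [-0.4, 0.6, -2.4]
width: 0.0317
```

```bash
python3 -c "
from h import *
print(rel([.6575,-.1467,.20],.348)); snap('wrist','w4')"
```

```text
shift cm [ 1.76 14.43  0.67] turn [-0.001  0.001 -0.   ] yaw now 0.348 q6 1.10
```

View pics/w4.png

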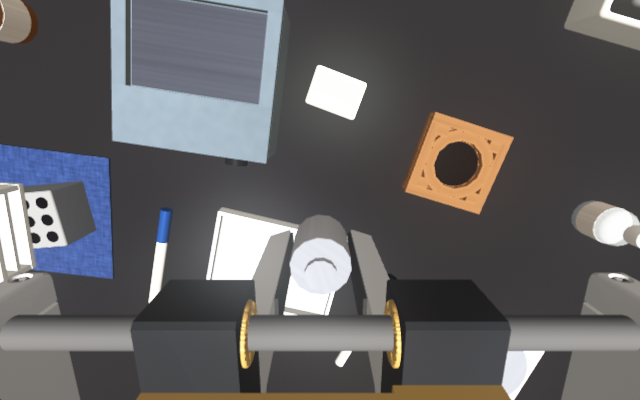

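The weight is held upright at (320,260). The case recess is visible at (458,163) and the heater well between x = 130 and 268. I'll measure both from here.

```bash
python3 - <<'E'
from h import *
zoom("w4",100,0,200,150,"w4a"); zoom("w4",390,95,160,120,"w4b")
E
```

```text
(no output)
```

View pics/w4a.png

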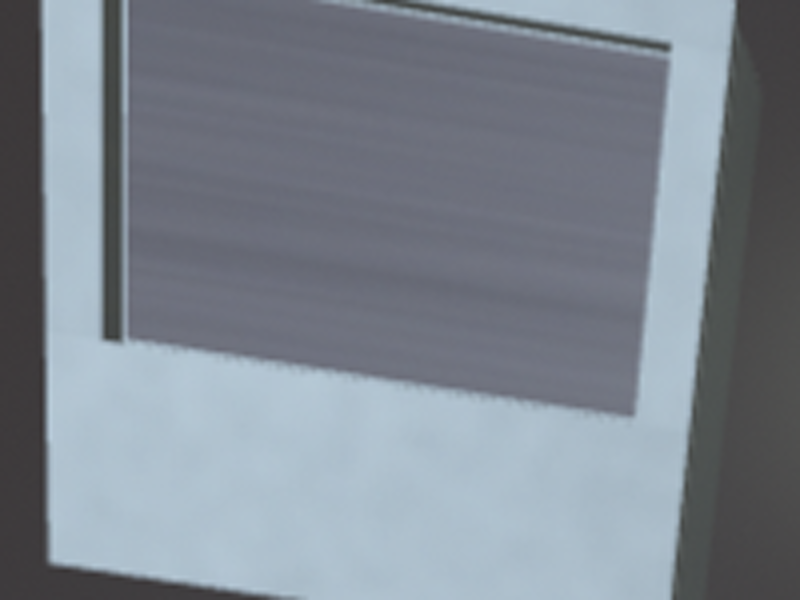

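View pics/w4b.png

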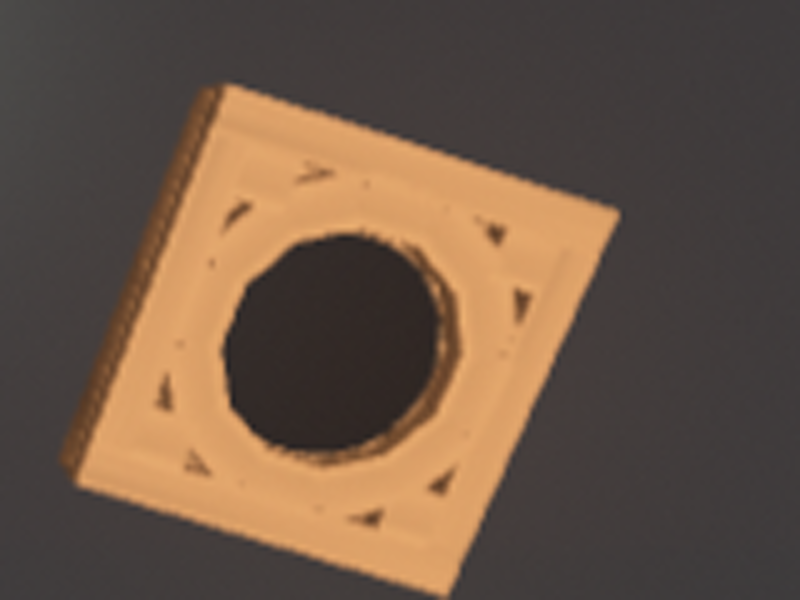

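```bash
python3 - <<'E'
from h import *
cc=load("w4")
P=lambda q,z,s,x,y:onplane("w",(x+(q[0]+.5)/s-.5,y+(q[1]+.5)/s-.5),z,cc)[:2]
C=[P(q,.02,5,390,95) for q in[(222,85),(620,213),(448,597),(75,483)]]
print("case",np.mean(C,0),[np.linalg.norm(C[i]-C[i-1]).round(4) for i in range(4)],"recess",P((343,348),.02,5,390,95))
W=[P(q,.068,4,100,0) for q in[(102,341),(635,415),(671,46)]]
print("well",(W[0]+W[2])/2,np.linalg.norm(W[0]-W[1]),np.linalg.norm(W[1]-W[2]), "x-axis ang",np.degrees(np.arctan2(*(W[2]-W[1])[::-1])),"y axis",np.degrees(np.arctan2(*(W[0]-W[1])[::-1])))
print(rel([*np.mean(C,0),.20],.348))
E
```

```text
case [ 0.6596129 -0.1480967] [np.float64(0.0874), np.float64(0.0892), np.float64(0.0878), np.float64(0.0884)] recess [ 0.66038847 -0.14828636]
well [0.67343216 0.12613555] 0.11604925888411668 0.0737367527304975 x-axis ang 11.341391623786246 y axis 102.22962582253342
shift cm [ 2.01 13.77  0.68] turn [ 0.007  0.002 -0.008] yaw now 0.340 q6 1.10
```

>>> apply_moves([
  [[0.5,4,0],[0,0,0],0],
  [[1.1,8,0],[0,0,0],0],
  [[1.6,11,2],[0,0,0],0],
  [[2,13.7,5],[0,0,0],0],
  [[2,13.7,8],[0,0,0],0],
  [[2,13.7,10],[0,0,0],0],
  [[2,13.7,11],[0,0,0],0],
  [[2,13.7,11],[0,0,0],0],
  [[2,13.7,11],[0,0,0],0],
  [[2,13.7,11],[0,0,0],0],
])

```text
time: 9.57
tool_pos: [0.6584, -0.1371, 0.1]
ee_rot: [3.139, -0.003, 0.349]
wrist_force: [0.7, 0.3, -1.2]
width: 0.0317
```

```bash
python3 -c "
from h import *
print(rel([.659,-.1475,.040],.348)); snap('wrist','w5')"
```

```text
shift cm [-0.31  0.99  6.  ] turn [ 0.002 -0.003  0.001] yaw now 0.349 q6 0.93
```

View pics/w5.png

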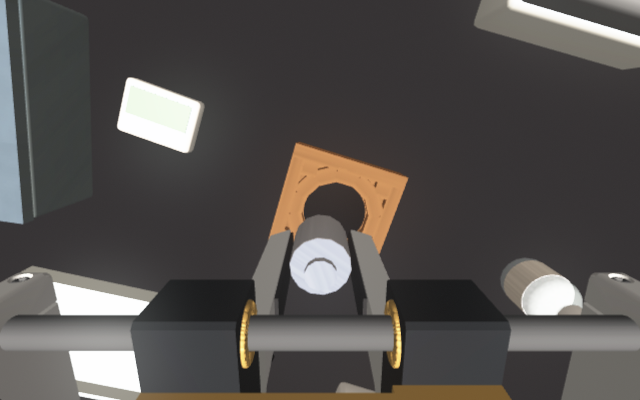

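The recess at (335,207) is slightly right of the weight at (320,255), which fits the 10 mm correction still to go.

>>> apply_moves([
  [[-0.3,1,1],[0,0,0],0],
  [[-0.3,1,2.5],[0,0,0],0],
  [[-0.3,1,3.5],[0,0,0],0],
  [[-0.3,1,4],[0,0,0],0],
  [[-0.3,1,4],[0,0,0],0],
  [[-0.3,1,4],[0,0,0],0],
  [[-0.3,1,4],[0,0,0],0],
  [[-0.3,1,4],[0,0,0],0],
  [[-0.3,1,4],[0,0,0],0],
  [[-0.3,1,4],[0,0,0],0],
])

```text
time: 10.45
tool_pos: [0.6581, -0.1478, 0.0582]
ee_rot: [3.141, -0.001, 0.348]
wrist_force: [-0.2, -0.4, -2.4]
width: 0.0314
```

```bash
python3 -c "
from h import *
print(rel([.659,-.1475,.040],.348)); snap('wrist','w6');zoom('w6',220,120,200,150,'w6z')
cc=load('w5'); A=onplane('w',(297,143.5),.02,cc)[:2];B=onplane('w',(407.5,178),.02,cc)[:2]; d=(B-A)/np.linalg.norm(B-A); n=np.array([d[1],-d[0]]); 
print(A,B,(A+B)/2+n*.044,(A+B)/2-n*.044,np.linalg.norm(B-A))"
```

```text
shift cm [0.09 0.01 1.82] turn [ 0.001 -0.001 -0.   ] yaw now 0.348 q6 0.92
[ 0.70156264 -0.10323791] [ 0.70554824 -0.18971667] [ 0.65960209 -0.148503  ] [ 0.74750878 -0.14445158] 0.08657055146396417
```

View pics/w6z.png

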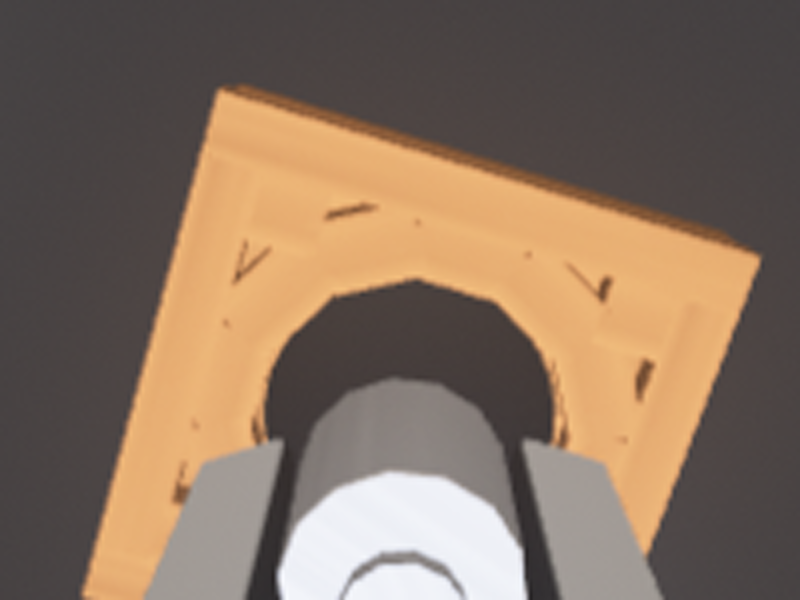

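The weight is centred over the recess. I'll lower it and open.

>>> apply_moves([
  [[0.1,0.1,0.8],[0,0,0],0],
  [[0.1,0.1,1.4],[0,0,0],0],
  [[0.1,0.1,1.8],[0,0,0],0],
  [[0.1,0.1,1.8],[0,0,0],0],
  [[0.1,0.1,1.8],[0,0,0],0],
  [[0.1,0.1,1.8],[0,0,0],0],
  [[0.1,0.1,1.8],[0,0,0],0.65],
  [[0.1,0.1,1.8],[0,0,0],0.65],
  [[0.1,0.1,1.8],[0,0,0],0.65],
  [[0.1,0.1,1.8],[0,0,0],0.65],
])

```text
time: 11.33
tool_pos: [0.6593, -0.1484, 0.0398]
ee_rot: [3.141, -0.001, 0.348]
wrist_force: [-0.1, -0.2, -0.1]
width: 0.0545
```

>>> apply_moves([
  [[0,0,0],[0,0,0],0.9],
  [[0,0,0],[0,0,0],0.9],
  [[0,0,-1],[0,0,0],0.9],
  [[0,0,-3],[0,0,0],0.9],
  [[0,0,-6],[0,0,0],0.9],
  [[0,0,-10],[0,0,0],0.9],
  [[0,0,-14],[0,0,0],0.9],
  [[0,0,-17],[0,0,0],0.9],
  [[0,0,-17],[0,0,0],0.9],
  [[0,0,-17],[0,0,0],0.9],
])

```text
time: 12.17
tool_pos: [0.6604, -0.1487, 0.2142]
ee_rot: [3.137, -0.006, 0.348]
wrist_force: [-0.3, 0.6, -1.0]
width: 0.0845
```

```bash
python3 -c "
from h import *
snap('wrist','w7');zoom('w7',240,140,160,120,'w7z'); print(rel([.445,.272,.21],.348))
snap('top','t7')"
```

```text
shift cm [-5.810e+00 -4.682e+01  1.000e-02] turn [ 0.002 -0.002 -0.   ] yaw now 0.348 q6 0.92
```

View pics/w7.png

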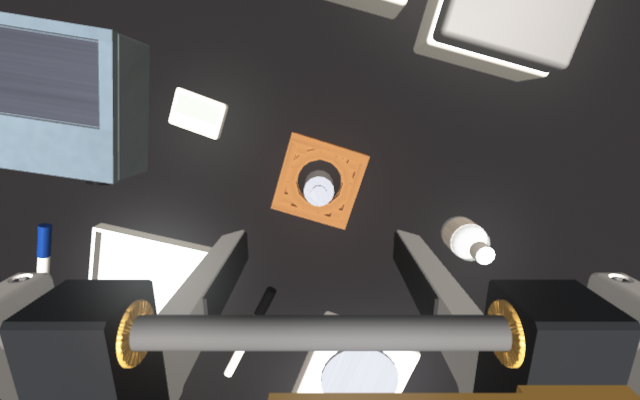

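View pics/w7z.png

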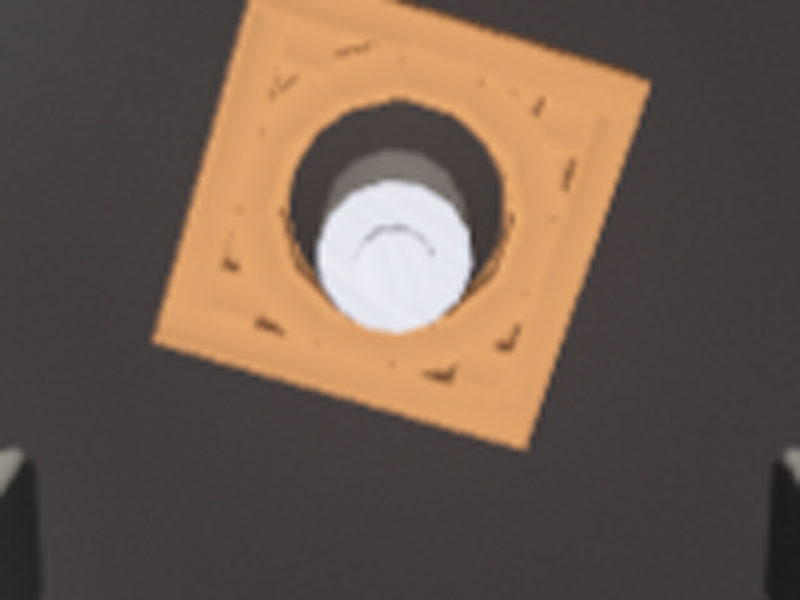

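>>> apply_moves([
  [[-0.5,-4.1,0],[0,0,0],1],
  [[-1,-8.2,0],[0,0,0],1],
  [[-1.5,-12.3,0],[0,0,0],1],
  [[-2,-16.4,0],[0,0,0],1],
  [[-2.5,-20.5,0],[0,0,0],1],
  [[-3,-24.6,0],[0,0,0],1],
  [[-3.6,-28.7,0],[0,0,0],1],
  [[-4.2,-32.8,0],[0,0,0],1],
  [[-4.7,-36.9,0],[0,0,0],1],
  [[-5.2,-41,0],[0,0,0],1],
])

```text
time: 13.1
tool_pos: [0.4679, 0.2205, 0.2068]
ee_rot: [-3.142, 0.005, 0.347]
wrist_force: [0.2, -0.1, 0.3]
width: 0.094
```

>>> apply_moves([
  [[-0.3,-3.5,0],[0,0,0],1],
  [[-0.6,-5.8,0],[0,0,0],1],
  [[-0.6,-5.8,0],[0,0,0],1],
  [[-0.6,-5.8,0],[0,0,0],1],
  [[-0.6,-5.8,0],[0,0,0],1],
  [[-0.6,-5.8,0],[0,0,0],1],
  [[-0.6,-5.8,0],[0,0,0],1],
  [[-0.6,-5.8,0],[0,0,0],1],
  [[-0.6,-5.8,0],[0,0,0],1],
  [[-0.6,-5.8,0],[0,0,0],1],
])

```text
time: 13.93
tool_pos: [0.4453, 0.2714, 0.2095]
ee_rot: [3.142, -0.0, 0.347]
wrist_force: [1.1, 0.5, -0.3]
width: 0.0938
```

```bash
python3 -c "
from h import *
print(rel([.445,.272,.111],.348)); snap('wrist','w8')
cc=load('w7'); P=lambda q,z:onplane('w',(240+(q[0]+.5)/5-.5,140+(q[1]+.5)/5-.5),z,cc)
print(P((394,256),.052),P((398,205),.02))
zoom('w8',240,100,160,150,'w8z')"
```

```text
shift cm [-0.01 -0.07  9.85] turn [ 0.    -0.    -0.001] yaw now 0.347 q6 1.66
[ 0.65778606 -0.14817461  0.052     ] [ 0.66196392 -0.14758169  0.02      ]
```

View pics/w8.png

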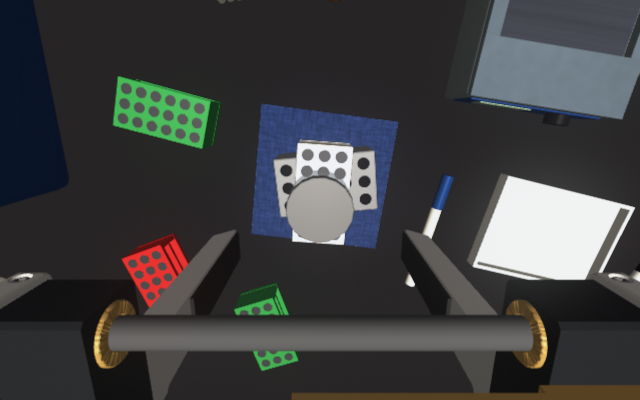

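View pics/w8z.png

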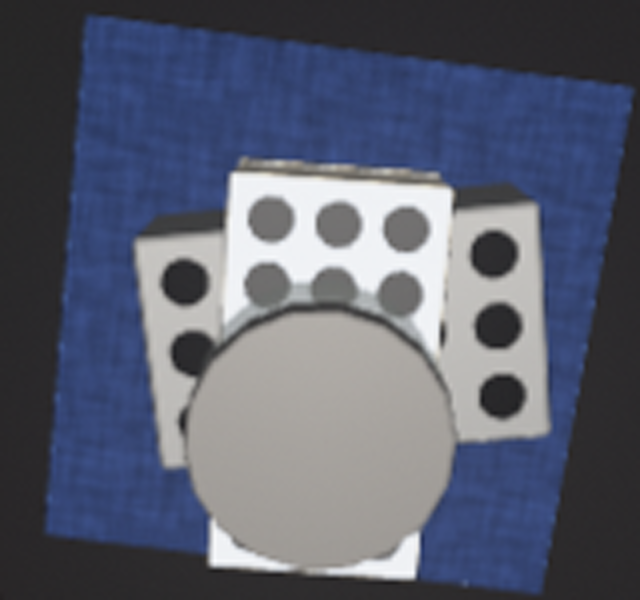

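The weight is within about 4 mm of the recess centre. The jar lid shows at (320,209), between the fingers, with white rack corners visible both ends.

```bash
python3 -c "
from h import *
cc=load('w8'); P=lambda q,z:onplane('w',(240+(q[0]+.5)/4-.5,100+(q[1]+.5)/4-.5),z,cc)[:2]
print('jar',P((321,437),.126))
C=np.array([P(q,.09) for q in [(230,170),(453,185),(418,580),(208,568)]]);print(C,C.mean(0));
e=(C[0]+C[1]-C[2]-C[3])/2;print(np.linalg.norm(e),np.degrees(np.arctan2(e[1],e[0])))
B=np.array([P(q,.052) for q in [(137,240),(540,202),(550,430),(165,468)]]);print(B,B.mean(0))"
```

```text
jar [0.44606822 0.27224109]
[[0.48503517 0.30683944]
 [0.49812973 0.26117733]
 [0.41124505 0.23600563]
 [0.39764952 0.28246411]] [0.44801487 0.27162163]
0.09058843116825203 15.871054537921166
[[0.45727362 0.3240526 ]
 [0.49911474 0.23511832]
 [0.4467514  0.21097479]
 [0.40410359 0.29954338]] [0.45181084 0.26742227]
```

>>> apply_moves([
  [[0.1,0,3],[0,0,0],1],
  [[0.1,0,6],[0,0,0],1],
  [[0.1,0,8.5],[0,0,0],1],
  [[0.1,0,9.8],[0,0,0],1],
  [[0.1,0,9.8],[0,0,0],0.8],
  [[0.1,0,9.8],[0,0,0],0.2],
  [[0.1,0,9.8],[0,0,0],0],
  [[0.1,0,9.8],[0,0,0],0],
  [[0.1,0,9.8],[0,0,0],0],
  [[0.1,0,9.8],[0,0,0],0],
])

```text
time: 14.82
tool_pos: [0.4466, 0.2726, 0.1128]
ee_rot: [-3.141, -0.002, 0.348]
wrist_force: [-0.4, -0.1, -0.9]
width: 0.0572
```

>>> apply_moves([
  [[0,0,0],[0,0,0],0],
  [[0,0,0],[0,0,0],0],
  [[0,0,0],[0,0,0],0],
  [[0,0,0],[0,0,0],0],
  [[0,0,0],[0,0,0],0],
  [[0,0,0],[0,0,0],0],
  [[0,0,-0.4],[0,0,0],0],
  [[0,0,-1],[0,0,0],0],
  [[0,0,-2],[0,0,0],0],
  [[0,0,-4],[0,0,0],0],
])

```text
time: 15.65
tool_pos: [0.4441, 0.2714, 0.1492]
ee_rot: [3.141, 0.007, 0.348]
wrist_force: [-0.1, 0.5, -1.1]
width: 0.0535
```

```bash
python3 -c "
from h import *
print(rel([.455,-.272,.17],.348)); snap('wrist','w9')"
```

```text
shift cm [-17.51  51.46  -1.93] turn [ 0.001  0.007 -0.   ] yaw now 0.348 q6 1.66
```

View pics/w9.png

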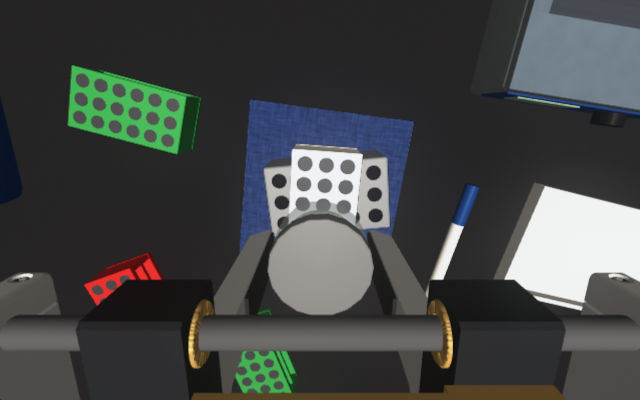

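The jar is held level at (320,265) and the rack below has not moved. Now to the balance.

>>> apply_moves([
  [[0,0,-2],[0,0,0],0],
  [[-0.8,2.4,-3],[0,0,0],0],
  [[-2,6,-3],[0,0,0],0],
  [[-3.2,9.6,-3],[0,0,0],0],
  [[-4.4,13.2,-3],[0,0,0],0],
  [[-5.6,16.8,-3],[0,0,0],0],
  [[-6.8,20.4,-3],[0,0,0],0],
  [[-8.1,24,-3],[0,0,0],0],
  [[-9.4,27.6,-3],[0,0,0],0],
  [[-10.6,31.2,-3],[0,0,0],0],
])

```text
time: 16.53
tool_pos: [0.4522, -0.059, 0.1818]
ee_rot: [3.141, -0.001, 0.348]
wrist_force: [0.9, -0.9, -0.8]
width: 0.0537
```

```bash
python3 -c "
from h import *
print(rel([.455,-.272,.17],.348)); snap('wrist','w10')"
```

```text
shift cm [-7.   20.12  1.19] turn [ 0.001 -0.001 -0.   ] yaw now 0.348 q6 0.97
```

View pics/w10.png

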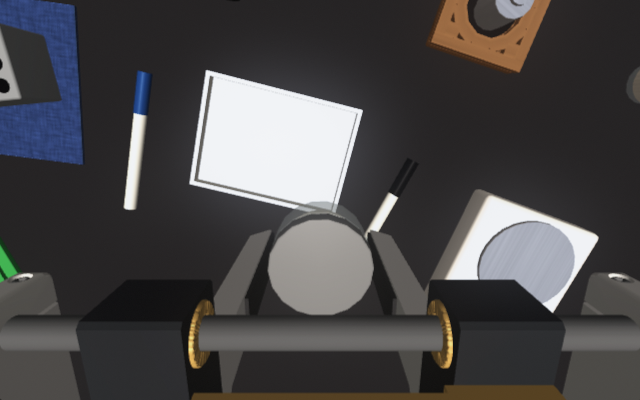

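The tray (corners (207,71), (362,109), (190,185)) and the pan (around (526,265)) are both visible, so I'll measure both.

```bash
cat > pan.py <<'E'
from h import *
from scipy.optimize import least_squares
def panfit(name,pts,r=.047,z=.048):
    cc=load(name); Q=np.array([onplane("w",p,z,cc)[:2] for p in pts])
    s=least_squares(lambda c:np.hypot(*(Q-c).T)-r,Q.mean(0),loss="soft_l1",f_scale=.001); return s.x,np.abs(s.fun).mean()
E
python3 - <<'E'
from pan import *
zoom("w10",430,180,180,135,"w10z")
cc=load("w10")
T=np.array([onplane("w",p,.016,cc)[:2] for p in[(207,71),(362,109),(190.5,185)]])
print("tray",(T[1]+T[2])/2,np.linalg.norm(T[0]-T[1]),np.linalg.norm(T[0]-T[2]),"x ang",np.degrees(np.arctan2(*(T[0]-T[2])[::-1])),np.degrees(np.arctan2(*(T[0]-T[1])[::-1])))
E
```

```text
tray [ 0.4736002  -0.00198213] 0.15010096065064607 0.11224235595089327 x ang 6.257676477353142 96.6727579578574
```

View pics/w10z.png

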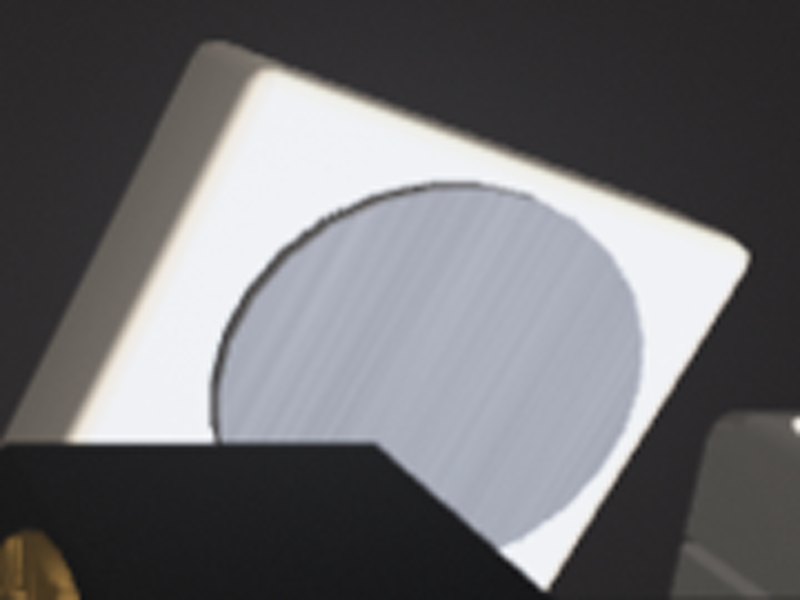

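```bash
python3 - <<'E'
from pan import *
s=800/180
pts=[(430+(x+.5)/s-.5,180+(y+.5)/s-.5) for x,y in[(220,400),(240,320),(300,243),(380,198),(460,185),(540,205),(600,252),(636,320),(636,400),(590,480),(505,547)]]
print(panfit("w10",pts)); print(rel([*panfit("w10",pts)[0],.15],.348))
E
```

```text
(array([ 0.45177456, -0.27391471]), np.float64(0.0006295574810303794))
shift cm [-7.   19.56  3.32] turn [ 0.007  0.002 -0.007] yaw now 0.341 q6 0.97
```

>>> apply_moves([
  [[-1.4,3.7,0],[0,0,0],0],
  [[-2.8,7.5,0],[0,0,0],0],
  [[-4.2,11.3,0],[0,0,0],0],
  [[-5.6,15,0],[0,0,0],0],
  [[-6.8,18.5,1],[0,0,0],0],
  [[-7.3,20.2,4],[0,0,0],0],
  [[-7.3,20.2,7],[0,0,0],0],
  [[-7.3,20.2,8.2],[0,0,0],0],
  [[-7.3,20.2,8.2],[0,0,0],0],
  [[-7.3,20.2,8.2],[0,0,0],0],
])

```text
time: 17.42
tool_pos: [0.4528, -0.2712, 0.0994]
ee_rot: [-3.141, 0.0, 0.349]
wrist_force: [-0.4, 0.5, -0.7]
width: 0.0533
```

```bash
python3 -c "
from h import *
print(rel([.452,-.274,.071],.348)); snap('wrist','w11')"
```

```text
shift cm [-0.17  0.24  2.84] turn [-0.001  0.     0.001] yaw now 0.349 q6 0.58
```

View pics/w11.png

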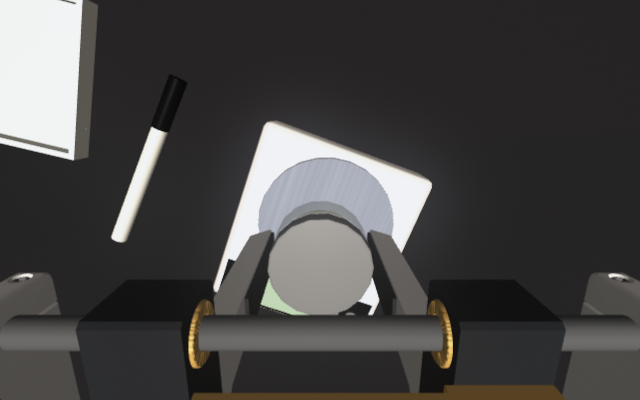

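The pan arc spans columns 259–393 and the jar is centred at 320. A quick cross-check of the pan centre follows, then I lower.

```bash
python3 - <<'E'
from pan import *
im=cv2.imread("pics/w11.png").astype(int)
# pan/white edges along radial scan: bluish-grey vs white
pts=[]
for u in range(268,390,6):
    col=im[130:235,u,:].mean(1); g=np.diff(col); v=130+int(np.argmin(g)); pts.append((u,v+.5))
print(pts[:20:3]); print(panfit("w11",pts))
E
```

```text
[(268, 229.5), (286, 225.5), (304, 160.5), (322, 157.5), (340, 158.5), (358, 228.5), (376, 178.5)]
(array([ 0.45250567, -0.27422104]), np.float64(0.004440038011134857))
```

>>> apply_moves([
  [[-0.2,0.2,1],[0,0,0],0],
  [[-0.2,0.2,2],[0,0,0],0],
  [[-0.2,0.2,2.6],[0,0,0],0],
  [[-0.2,0.2,2.8],[0,0,0],0],
  [[-0.2,0.2,2.8],[0,0,0],0],
  [[-0.2,0.2,2.8],[0,0,0],0],
  [[-0.2,0.2,2.8],[0,0,0],0.8],
  [[-0.2,0.2,2.8],[0,0,0],0.8],
  [[-0.2,0.2,2.8],[0,0,0],0.8],
  [[-0.2,0.2,2.8],[0,0,0],0.8],
])

```text
time: 18.3
tool_pos: [0.4519, -0.2747, 0.0719]
ee_rot: [3.141, -0.0, 0.348]
wrist_force: [0.1, -0.4, 0.6]
width: 0.0741
```

>>> apply_moves([
  [[0,0,0],[0,0,0],0.9],
  [[0,0,0],[0,0,0],0.9],
  [[0,0,-1],[0,0,0],0.9],
  [[0,0,-3],[0,0,0],0.9],
  [[0,0,-6],[0,0,0],0.9],
  [[0,0,-10],[0,0,0],0.9],
  [[0,0,-13],[0,0,0],0.9],
  [[0,0,-13],[0,0,0],0.9],
  [[0,0,-13],[0,0,0],0.9],
  [[0,0,-13],[0,0,0],0.9],
])

```text
time: 19.13
tool_pos: [0.4514, -0.2744, 0.2014]
ee_rot: [-3.142, 0.0, 0.348]
wrist_force: [-0.4, 0.2, -1.2]
width: 0.0844
```

```bash
python3 -c "
from h import *
snap('wrist','w12'); print(rel([.448,.2716,.18],1.848))
zoom('w12',220,120,200,150,'w12z')"
```

```text
shift cm [ 18.32 -51.4    2.1 ] turn [-0.003 -0.    -1.5  ] yaw now 0.348 q6 0.57
```

View pics/w12z.png

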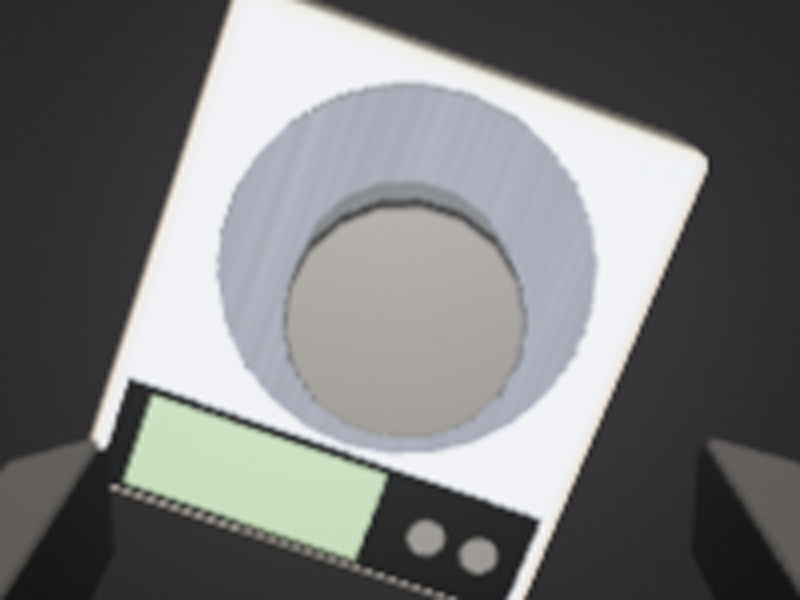

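```bash
python3 -c "
from h import *
cc=load('w12'); P=lambda q,z:onplane('w',(220+(q[0]+.5)/4-.5,120+(q[1]+.5)/4-.5),z,cc)
print(P((405,321),.084),P((407,267),.048)); print(rel([.448,.2716,.20],.277))"
```

```text
[ 0.45071813 -0.27493078  0.084     ] [ 0.45475652 -0.2740464   0.048     ]
shift cm [ 18.32 -51.4    0.1 ] turn [-0.002  0.001  0.071] yaw now 0.348 q6 0.57
```

>>> apply_moves([
  [[1.4,-3.8,0],[0,0,0.01],1],
  [[2.7,-7.6,0],[0,0,0.02],1],
  [[4,-11.4,0],[0,0,0.03],1],
  [[5.4,-15.2,0],[0,0,0.04],1],
  [[6.8,-19,0],[0,0,0.05],1],
  [[8.1,-22.8,0],[0,0,0.06],1],
  [[9.5,-26.6,0],[0,0,0.07],1],
  [[10.8,-30.4,0],[0,0,0.07],1],
  [[12.2,-34.2,0],[0,0,0.07],1],
  [[13.5,-38,0],[0,0,0.07],1],
])

```text
time: 20.02
tool_pos: [0.4475, 0.1305, 0.1994]
ee_rot: [-3.141, 0.004, 0.278]
wrist_force: [1.0, 0.1, -1.0]
width: 0.094
```

```bash
python3 -c "
from h import *
print(rel([.448,.2716,.20],.277))"
```

```text
shift cm [  3.91 -13.55  -0.07] turn [-0.     0.004  0.001] yaw now 0.278 q6 1.46
```

>>> apply_moves([
  [[1.1,-3.8,0],[0,0,0],1],
  [[2.2,-7.6,0],[0,0,0],1],
  [[3.3,-11,0],[0,0,0],1],
  [[3.9,-13.4,1],[0,0,0],1],
  [[3.9,-13.4,3],[0,0,0],1],
  [[3.9,-13.4,4],[0,0,0],1],
  [[3.9,-13.4,4],[0,0,0],1],
  [[3.9,-13.4,4],[0,0,0],1],
  [[3.9,-13.4,4],[0,0,0],1],
  [[3.9,-13.4,4],[0,0,0],1],
])

```text
time: 20.85
tool_pos: [0.4505, 0.2677, 0.1626]
ee_rot: [-3.141, -0.002, 0.276]
wrist_force: [-0.5, -1.4, 0.3]
width: 0.0944
```

```bash
python3 -c "
from h import *
print(rel([.448,.2716,.071],.277)); snap('wrist','w13'); zoom('w13',230,120,180,135,'w13z')"
```

```text
shift cm [-0.15 -0.44  9.16] turn [-0.    -0.002 -0.001] yaw now 0.276 q6 1.72
```

View pics/w13z.png

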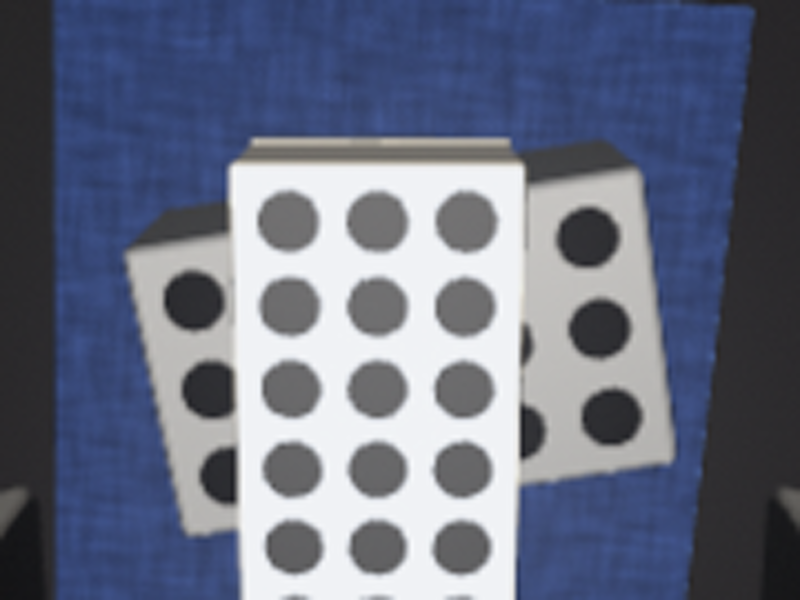

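The rack's sides run straight down the picture, so the yaw is right, and it is centred near zoom column 378. I'll work out its centre and the block's.

```bash
python3 -c "
from h import *
s=800/180
cc=load('w13'); P=lambda q,z:onplane('w',(230+(q[0]+.5)/s-.5,120+(q[1]+.5)/s-.5),z,cc)[:2]
A,B=P((231,163),.09),P((524,163),.09); d=B-A; n=np.array([d[1],-d[0]])/np.linalg.norm(d); c=(A+B)/2+.045*n; 
print('rack',c,(A+B)/2-.045*n,np.linalg.norm(d),np.degrees(np.arctan2(-n[1],-n[0])))
K=np.array([P(q,.052) for q in [(128,250),(640,170),(675,460),(190,535)]]);print(K,K.mean(0)); e=K[1]-K[0]+K[2]-K[3];print('block long',np.degrees(np.arctan2(e[1],e[0])))
print(rel([*c,.071],.277))"
```

```text
rack [0.44798872 0.27151647] [0.53459551 0.29599635] 0.04726402025221341 15.78323574699313
[[0.45754268 0.32423744]
 [0.49846244 0.23539759]
 [0.44588198 0.21090491]
 [0.40446612 0.29922801]] [0.45158831 0.26744199]
block long -65.07358005999903
shift cm [-0.16 -0.42  9.17] turn [-0.    -0.002 -0.001] yaw now 0.276 q6 1.72
```

>>> apply_moves([
  [[-0.2,-0.4,2],[0,0,0],1],
  [[-0.2,-0.4,5],[0,0,0],1],
  [[-0.2,-0.4,7.5],[0,0,0],1],
  [[-0.2,-0.4,9.1],[0,0,0],1],
  [[-0.2,-0.4,9.1],[0,0,0],0.8],
  [[-0.2,-0.4,9.1],[0,0,0],0.4],
  [[-0.2,-0.4,9.1],[0,0,0],0],
  [[-0.2,-0.4,9.1],[0,0,0],0],
  [[-0.2,-0.4,9.1],[0,0,0],0],
  [[-0.2,-0.4,9.1],[0,0,0],0],
])

```text
time: 21.73
tool_pos: [0.4474, 0.2719, 0.0717]
ee_rot: [-3.141, -0.002, 0.278]
wrist_force: [-0.5, -0.8, 0.7]
width: 0.0573
```

>>> apply_moves([
  [[0,0,0],[0,0,0],0],
  [[0,0,0],[0,0,0],0],
  [[0,0,0],[0,0,0],0],
  [[0,0,0],[0,0,0],0],
  [[0,0,0],[0,0,0],0],
  [[0,0,0],[0,0,0],0],
  [[0,0,0],[0,0,0],0],
  [[0,0,-0.5],[0,0,0],0],
  [[0,0,-1.5],[0,0,0],0],
  [[0,0,-3.5],[0,0,0],0],
])

```text
time: 22.57
tool_pos: [0.4446, 0.2706, 0.103]
ee_rot: [3.141, 0.007, 0.278]
wrist_force: [-0.4, -0.2, -0.9]
width: 0.0478
```

```bash
python3 -c "
from h import *
snap('wrist','w14'); print(rel([.473,-.001,.12],1.68))"
```

```text
shift cm [-5.08 26.96 -1.11] turn [ 0.002 -0.004 -1.402] yaw now 0.278 q6 1.73
```

View pics/w14.png

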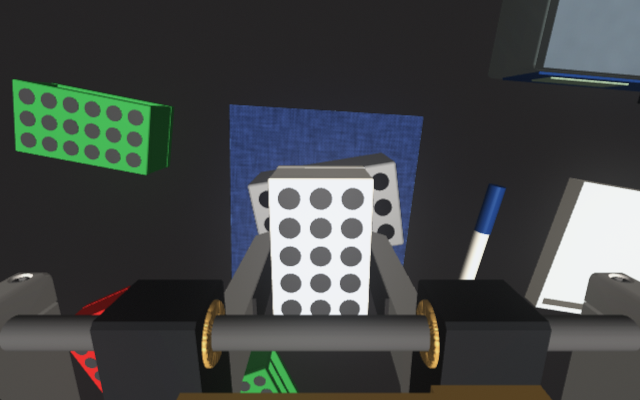

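The rack is held level at (320,250) and the block stays on the mat. Now to the tray, turning about 80° on the way.

>>> apply_moves([
  [[0,0,-3],[0,0,0],0],
  [[-0.5,3,-4],[0,0,-0.12],0],
  [[-1,6,-4],[0,0,-0.24],0],
  [[-1.6,9,-4],[0,0,-0.36],0],
  [[-2.2,12,-4],[0,0,-0.48],0],
  [[-2.8,15,-4],[0,0,-0.6],0],
  [[-3.4,18,-4],[0,0,-0.72],0],
  [[-4,21,-4],[0,0,-0.84],0],
  [[-4.5,24,-4],[0,0,-0.96],0],
  [[-5.1,27,-4],[0,0,-1.08],0],
])

```text
time: 23.45
tool_pos: [0.4717, -0.0022, 0.1455]
ee_rot: [3.141, -0.0, 1.359]
wrist_force: [0.6, 0.2, -1.2]
width: 0.0478
```

```bash
python3 -c "
from h import *
print(rel([.473,-.001,.08],1.68))"
```

```text
shift cm [0.15 0.1  6.55] turn [ 0.001 -0.    -0.321] yaw now 1.359 q6 0.09
```

>>> apply_moves([
  [[0.2,0.1,1],[0,0,-0.12],0],
  [[0.2,0.1,3],[0,0,-0.24],0],
  [[0.2,0.1,5],[0,0,-0.32],0],
  [[0.2,0.1,6.5],[0,0,-0.32],0],
  [[0.2,0.1,6.5],[0,0,-0.32],0],
  [[0.2,0.1,6.5],[0,0,-0.32],0],
  [[0.2,0.1,6.5],[0,0,-0.32],0],
  [[0.2,0.1,6.5],[0,0,-0.32],0],
  [[0.2,0.1,6.5],[0,0,-0.32],0],
  [[0.2,0.1,6.5],[0,0,-0.32],0],
])

```text
time: 24.28
tool_pos: [0.4738, 0.0009, 0.0815]
ee_rot: [3.14, 0.001, 1.673]
wrist_force: [-0.4, -0.1, -0.1]
width: 0.0473
```

```bash
python3 -c "
from h import *
print(rel([.473,-.001,.024],1.68)); snap('wrist','w15')"
```

```text
shift cm [-0.17 -0.11  5.75] turn [ 0.002  0.001 -0.007] yaw now 1.673 q6 -0.22
```

View pics/w15.png

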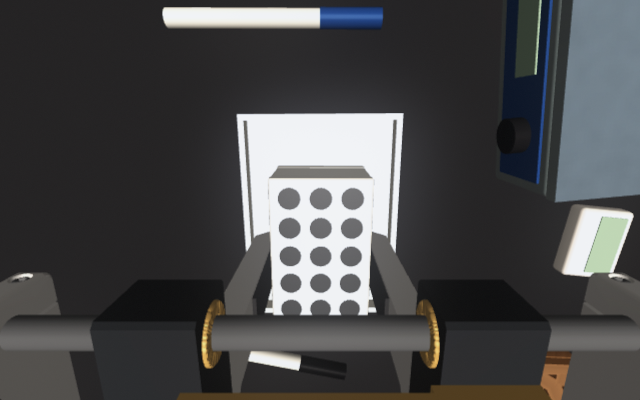

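The rack is square with the tray (edges at columns 240–402, rack 270–371). Lowering it and opening only a little.

>>> apply_moves([
  [[-0.2,-0.1,2],[0,0,0],0],
  [[-0.2,-0.1,4],[0,0,0],0],
  [[-0.2,-0.1,5.2],[0,0,0],0],
  [[-0.2,-0.1,5.7],[0,0,0],0],
  [[-0.2,-0.1,5.7],[0,0,0],0],
  [[-0.2,-0.1,5.7],[0,0,0],0],
  [[-0.2,-0.1,5.7],[0,0,0],0.66],
  [[-0.2,-0.1,5.7],[0,0,0],0.66],
  [[-0.2,-0.1,5.7],[0,0,0],0.66],
  [[-0.2,-0.1,5.7],[0,0,0],0.66],
])

```text
time: 25.17
tool_pos: [0.4726, -0.0013, 0.0238]
ee_rot: [3.141, 0.0, 1.673]
wrist_force: [0.0, 0.2, -0.2]
width: 0.0619
```

>>> apply_moves([
  [[0,0,0],[0,0,0],0.66],
  [[0,0,-1],[0,0,0],0.66],
  [[0,0,-2],[0,0,0],0.66],
  [[0,0,-4],[0,0,0],0.66],
  [[0,0,-8],[0,0,0],1],
  [[0,0,-12],[0,0,0],1],
  [[0,0,-15],[0,0,0],1],
  [[0,0,-15],[0,0,0],1],
  [[0,0,-15],[0,0,0],1],
  [[0,0,-15],[0,0,0],1],
])

```text
time: 26.0
tool_pos: [0.472, -0.0012, 0.1735]
ee_rot: [3.142, 0.0, 1.673]
wrist_force: [1.1, 0.2, -0.7]
width: 0.0936
```

```bash
python3 -c "
from h import *
snap('wrist','w16'); print(rel([.4516,.2674,.17],.436))"
```

```text
shift cm [26.91  0.77  0.24] turn [-2.000e-03  1.000e-03  1.237e+00] yaw now 1.673 q6 -0.22
```

View pics/w16.png

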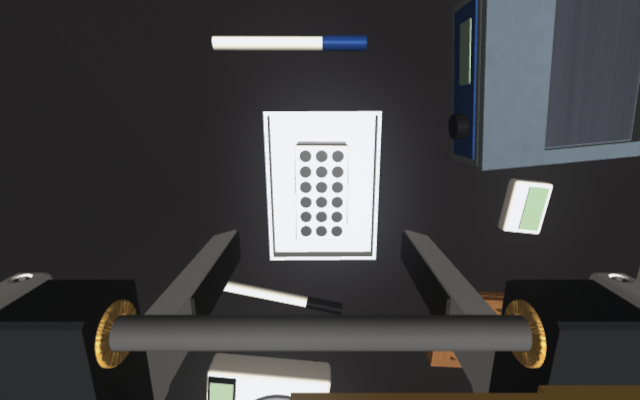

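The rack sits in the middle of the tray. Next is the block. Its long axis is at −65°, so yaw 2.01 puts the jaws across the 60 mm side.

>>> apply_moves([
  [[4,0.1,0],[0,0,-0.1],1],
  [[8,0.2,0],[0,0,-0.2],1],
  [[12,0.3,0],[0,0,-0.3],1],
  [[16,0.5,0],[0,0,-0.33],1],
  [[20,0.6,0],[0,0,-0.33],1],
  [[24,0.7,0],[0,0,-0.33],1],
  [[26.9,0.8,0],[0,0,-0.33],1],
  [[26.9,0.8,0],[0,0,-0.33],1],
  [[26.9,0.8,0],[0,0,-0.33],1],
  [[26.9,0.8,0],[0,0,-0.33],1],
])

```text
time: 26.88
tool_pos: [0.4521, 0.2663, 0.1717]
ee_rot: [-3.138, 0.001, 2.003]
wrist_force: [-0.4, 0.5, -0.5]
width: 0.0939
```

```bash
python3 -c "
from h import *
print(rel([.4516,.2674,.033],2.006)); snap('wrist','w17'); zoom('w17',220,120,200,150,'w17z')"
```

```text
shift cm [ 0.13  0.05 13.87] turn [-0.004  0.001 -0.003] yaw now 2.003 q6 -0.01
```

View pics/w17.png

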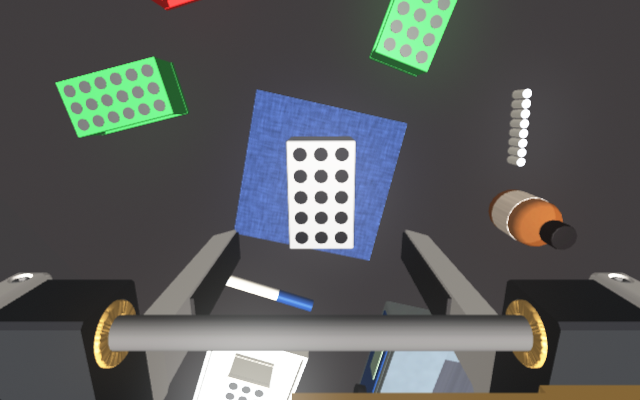

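View pics/w17z.png

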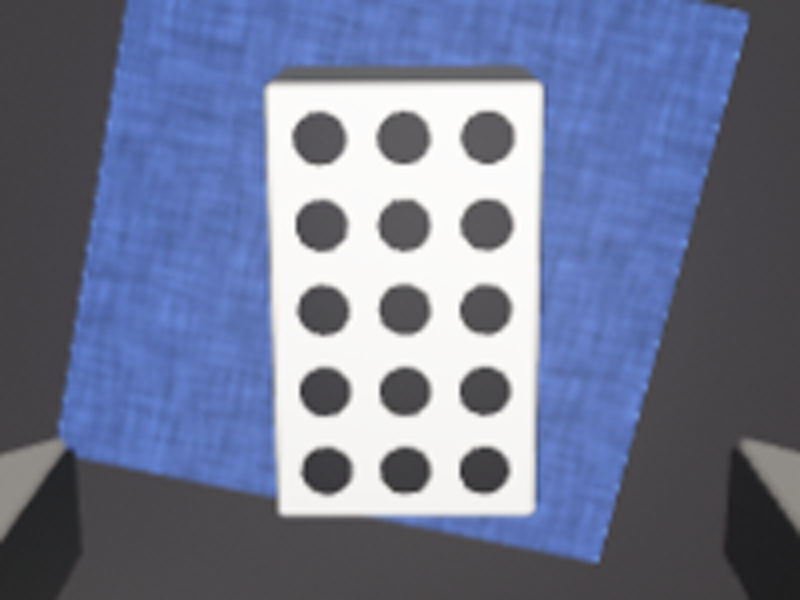

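The block is square to the jaws and centred at zoom (404,309).

```bash
python3 -c "
from h import *
cc=load('w17'); P=lambda q,z:onplane('w',(220+(q[0]+.5)/4-.5,120+(q[1]+.5)/4-.5),z,cc)[:2]
K=np.array([P(q,.052) for q in [(266,83),(543,83),(534,514),(280,514)]]);print(K.mean(0),P((404,309),.052)); e=K[0]-K[3]+K[1]-K[2];print(np.degrees(np.arctan2(e[1],e[0])))
print(rel([*K.mean(0),.033],2.006),robot.get_obs()['tool_pos'])"
```

```text
[0.45128537 0.26820639] [0.45104836 0.26779674]
115.08474473711074
shift cm [ 0.26  0.03 13.92] turn [-0.003  0.001 -0.004] yaw now 2.002 q6 -0.01 [0.45239022 0.26594257 0.17215845]
```

>>> apply_moves([
  [[0.2,0,3],[0,0,0],1],
  [[0.2,0,6.5],[0,0,0],1],
  [[0.2,0,10],[0,0,0],1],
  [[0.2,0,12.5],[0,0,0],1],
  [[0.2,0,13.8],[0,0,0],1],
  [[0.2,0,13.8],[0,0,0],0.9],
  [[0.2,0,13.8],[0,0,0],0.4],
  [[0.2,0,13.8],[0,0,0],0],
  [[0.2,0,13.8],[0,0,0],0],
  [[0.2,0,13.8],[0,0,0],0],
])

```text
time: 27.77
tool_pos: [0.4531, 0.2692, 0.0373]
ee_rot: [3.139, 0.0, 2.003]
wrist_force: [-4.7, -1.9, 2.9]
width: 0.0643
```

>>> apply_moves([
  [[0,0,0],[0,0,0],0],
  [[0,0,0],[0,0,0],0],
  [[0,0,0],[0,0,0],0],
  [[0,0,0],[0,0,0],0],
  [[0,0,0],[0,0,0],0],
  [[0,0,0],[0,0,0],0],
  [[0,0,0],[0,0,0],0],
  [[0,0,-0.5],[0,0,0],0],
  [[0,0,-1.5],[0,0,0],0],
  [[0,0,-3],[0,0,0],0],
])

```text
time: 28.6
tool_pos: [0.4501, 0.2683, 0.0635]
ee_rot: [-3.136, -0.0, 2.003]
wrist_force: [0.1, -0.3, -6.2]
width: 0.0599
```

```bash
python3 -c "
from h import *
snap('wrist','w18'); print(rel([.673,.126,.17],1.777))"
```

```text
shift cm [-22.27  14.   -10.14] turn [ 0.003 -0.     0.226] yaw now 2.003 q6 -0.00
```

View pics/w18.png

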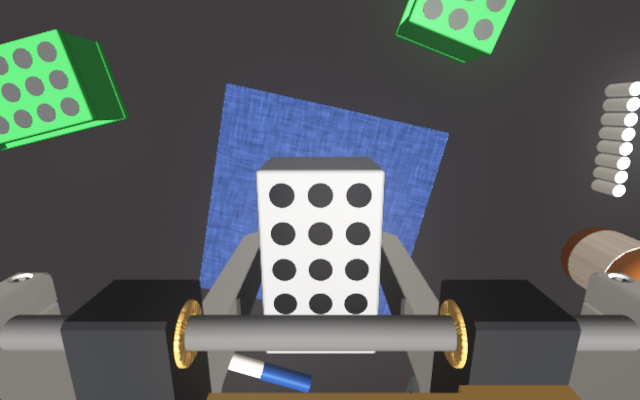

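The block is held level (60 mm, about 6 N). I'll lift it well clear of the amber bottle (right edge of the picture), then move over the heater.

>>> apply_moves([
  [[0,0,-3.5],[0,0,0],0],
  [[0,0,-7],[0,0,0],0],
  [[-1,0.6,-10.5],[0,0,0],0],
  [[-4,2.5,-11],[0,0,0.04],0],
  [[-7,4.4,-11],[0,0,0.08],0],
  [[-10,6.3,-11],[0,0,0.12],0],
  [[-13,8.2,-11],[0,0,0.16],0],
  [[-16,10,-11],[0,0,0.2],0],
  [[-19,11.9,-11],[0,0,0.22],0],
  [[-21,13.2,-11],[0,0,0.226],0],
])

```text
time: 29.48
tool_pos: [0.6621, 0.131, 0.1739]
ee_rot: [-3.141, 0.001, 1.774]
wrist_force: [-0.2, -0.3, -6.6]
width: 0.0596
```

>>> apply_moves([
  [[-1.2,0.7,0],[0,0,0],0],
  [[-1.2,0.7,1],[0,0,0],0],
  [[-1.2,0.7,2],[0,0,0],0],
  [[-1.2,0.7,3],[0,0,0],0],
  [[-1.2,0.7,3],[0,0,0],0],
  [[-1.2,0.7,3],[0,0,0],0],
  [[-1.2,0.7,3],[0,0,0],0],
  [[-1.2,0.7,3],[0,0,0],0],
  [[-1.2,0.7,3],[0,0,0],0],
  [[-1.2,0.7,3],[0,0,0],0],
])

```text
time: 30.32
tool_pos: [0.6694, 0.1236, 0.1465]
ee_rot: [3.14, 0.0, 1.777]
wrist_force: [-0.5, 0.2, -5.1]
width: 0.0598
```

```bash
python3 -c "
from h import *
snap('wrist','w19'); print(rel([.673,.126,.10],1.777), robot.get_obs()['ee_rot'])"
```

```text
shift cm [0.17 0.41 4.62] turn [0.001 0.    0.   ] yaw now 1.777 q6 -0.11 [3.14038275e+00 2.07347291e-04 1.77728984e+00]
```

View pics/w19.png

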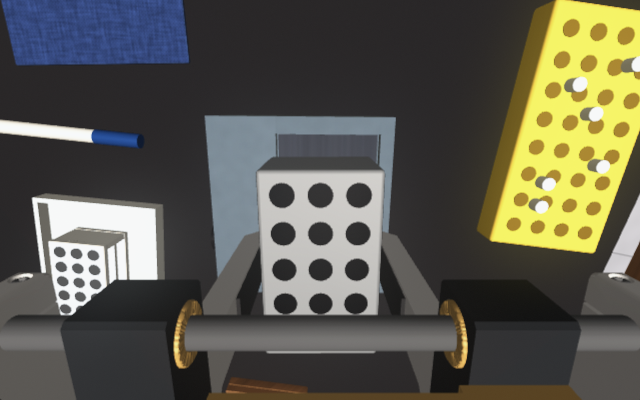

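The well's far edge is visible above the block, running from (277,134) to (380,134). I'll measure from that.

```bash
python3 -c "
from h import *
zoom('w19',240,105,160,120,'w19z')"
```

```text
(no output)
```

View pics/w19z.png

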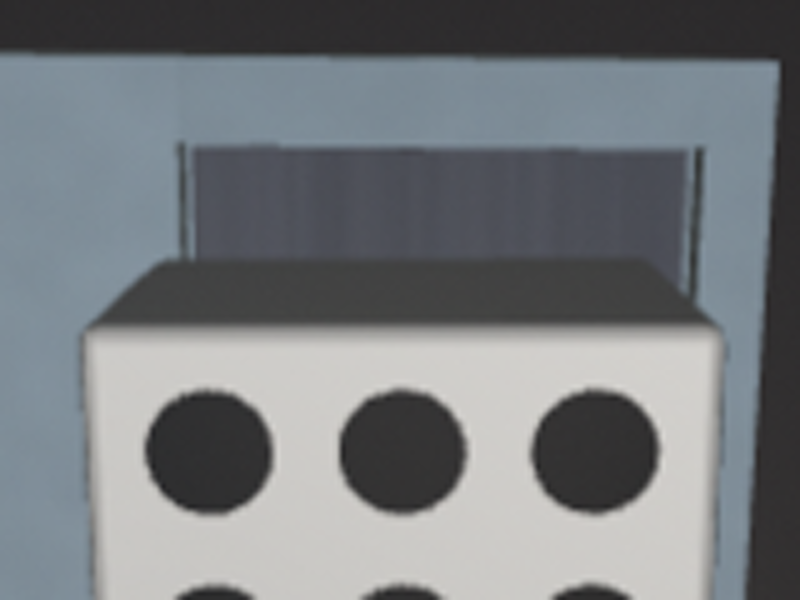

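```bash
python3 -c "
from h import *
cc=load('w19'); P=lambda q,z:onplane('w',(240+(q[0]+.5)/5-.5,105+(q[1]+.5)/5-.5),z,cc)[:2]
A,B=P((180,143),.068),P((704,148),.068); d=B-A; n=np.array([d[1],-d[0]])/np.linalg.norm(d)
print('rim',A,B,np.linalg.norm(d),'ang',np.degrees(np.arctan2(d[1],d[0])),'centre',(A+B)/2+.058*n)
A,B=P((87,327),.1645),P((719,327),.1645); d=B-A; n=np.array([d[1],-d[0]])/np.linalg.norm(d); o=robot.get_obs()
print('block',np.linalg.norm(d),np.degrees(np.arctan2(d[1],d[0])),(A+B)/2+.05*n,o['tool_pos'])"
```

```text
rim [0.62547781 0.17551852] [0.69966713 0.19027032] 0.07564172806142867 ang 11.24600897553923 centre [0.67388374 0.12600808]
block 0.05668579394779605 11.778359277757696 [0.66918163 0.12317594] [0.66929337 0.12347709 0.1462291 ]
```

>>> apply_moves([
  [[0.2,0.45,1],[0,0,0.006],0],
  [[0.2,0.45,2.5],[0,0,0.006],0],
  [[0.2,0.45,3.6],[0,0,0.006],0],
  [[0.2,0.45,4.2],[0,0,0.006],0],
  [[0.2,0.45,4.2],[0,0,0.006],0],
  [[0.2,0.45,4.2],[0,0,0.006],0],
  [[0.2,0.45,4.2],[0,0,0.006],0],
  [[0.2,0.45,4.2],[0,0,0.006],0],
  [[0.2,0.45,4.2],[0,0,0.006],0],
  [[0.2,0.45,4.2],[0,0,0.006],0],
])

```text
time: 31.2
tool_pos: [0.6735, 0.1262, 0.1044]
ee_rot: [3.14, 0.0, 1.771]
wrist_force: [0.1, -0.2, -6.7]
width: 0.0599
```

```bash
python3 -c "
from h import *
snap('wrist','w20'); print(rel([.6736,.126,.09],1.77), robot.get_obs()['tool_pos'])
zoom('w20',240,105,160,120,'w20z')"
```

```text
shift cm [-0.03  0.01  1.42] turn [0.001 0.    0.001] yaw now 1.771 q6 -0.10 [0.67338649 0.12623145 0.10417701]
```

View pics/w20z.png

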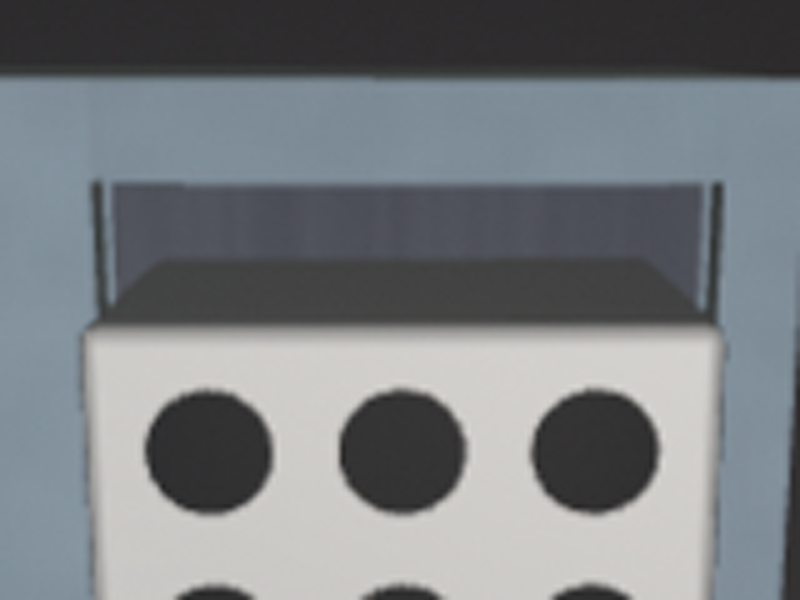

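The block is centred over the well: bottom edge mid-column 403, well mid-column 407. Lowering slowly, still gripped.

>>> apply_moves([
  [[0,0,0.4],[0,0,0],0],
  [[0,0,0.7],[0,0,0],0],
  [[0,0,1],[0,0,0],0],
  [[0,0,1.2],[0,0,0],0],
  [[0,0,1.3],[0,0,0],0],
  [[0,0,1.3],[0,0,0],0],
  [[0,0,1.3],[0,0,0],0],
  [[0,0,1.3],[0,0,0],0],
  [[0,0,1.3],[0,0,0],0],
  [[0,0,1.3],[0,0,0],0],
])

```text
time: 32.08
tool_pos: [0.673, 0.1262, 0.0929]
ee_rot: [3.141, 0.0, 1.771]
wrist_force: [-5.4, -0.6, 5.4]
width: 0.0595
```

```bash
python3 -c "
from h import *
o=robot.get_obs(); print(o['tool_pos'],o['wrist_force']);snap('wrist','w21'); 
zoom('w21',240,105,160,120,'w21z')"
```

```text
[0.67297933 0.1261672  0.09290603] [-5.4370236  -0.56308297  5.35739507]
```

View pics/w21z.png

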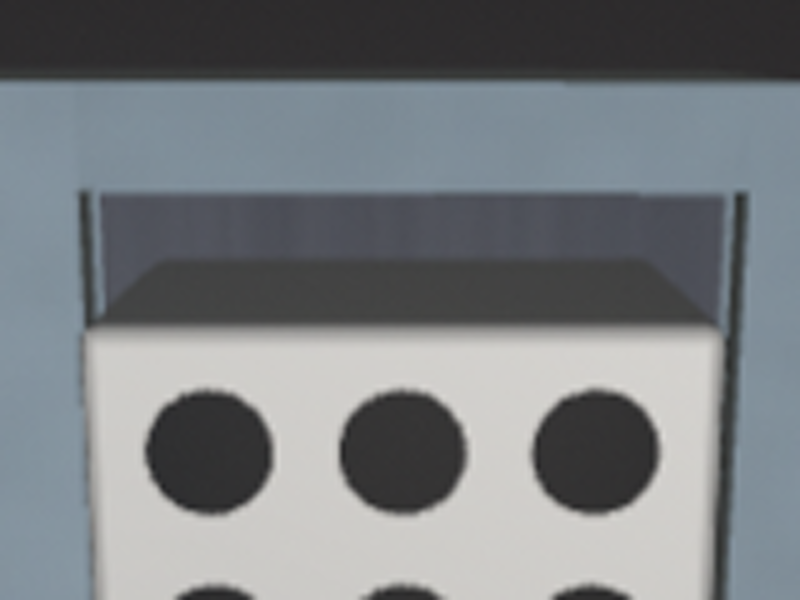

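There is contact at TCP z 0.093 with about 5 N, which matches the block's underside being on the well floor given the 0.037 grasp height. Releasing.

>>> apply_moves([
  [[0,0,0],[0,0,0],0.85],
  [[0,0,0],[0,0,0],0.85],
  [[0,0,0],[0,0,0],0.85],
  [[0,0,0],[0,0,0],0.85],
  [[0,0,0],[0,0,0],0.85],
  [[0,0,0],[0,0,0],0.85],
  [[0,0,-1],[0,0,0],0.85],
  [[0,0,-3],[0,0,0],0.85],
  [[0,0,-6],[0,0,0],0.85],
  [[0,0,-10],[0,0,0],0.85],
])

```text
time: 32.97
tool_pos: [0.6714, 0.126, 0.1883]
ee_rot: [-3.135, -0.001, 1.771]
wrist_force: [0.5, 0.4, 0.2]
width: 0.0798
```

>>> apply_moves([
  [[0,0,-3],[0,0,0],0.85],
  [[0,0,-5],[0,0,0],0.85],
  [[0,0,-5],[0,0,0],0.85],
  [[0,0,-5],[0,0,0],0.85],
  [[0,0,-5],[0,0,0],0.85],
  [[0,0,-5],[0,0,0],0.85],
  [[0,0,-5],[0,0,0],0.85],
  [[0,0,-5],[0,0,0],0.85],
  [[0,0,-5],[0,0,0],0.85],
  [[0,0,-5],[0,0,0],0.85],
])

```text
time: 33.8
tool_pos: [0.6729, 0.1262, 0.2397]
ee_rot: [-3.14, 0.0, 1.771]
wrist_force: [0.9, -0.1, 0.1]
width: 0.08
```

```bash
python3 -c "
from h import *
snap('wrist','w22'); print(robot.get_obs()['tool_pos'])
zoom('w22',220,120,200,150,'w22z')
snap('scene','s22'); snap('top','t22')"
```

```text
[0.67300239 0.12617349 0.24000807]
```

View pics/w22z.png

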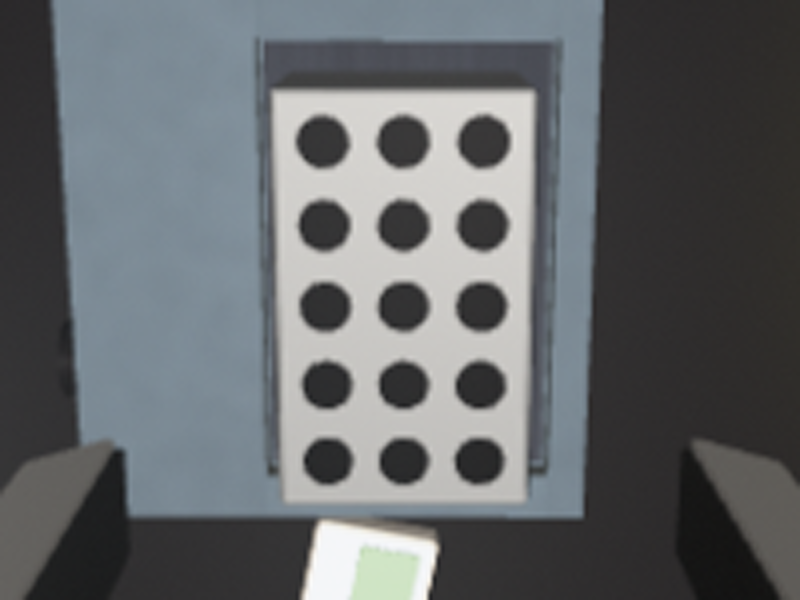

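View pics/s22.png

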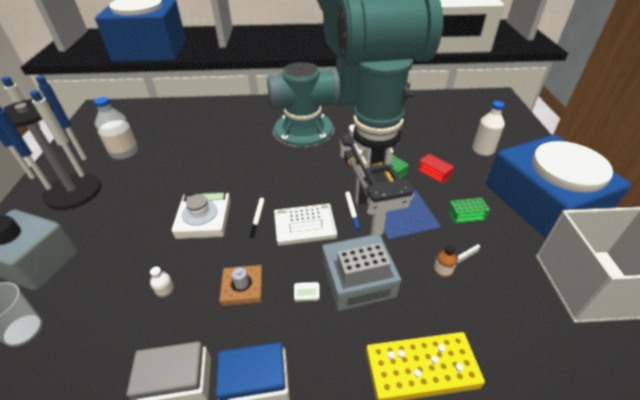

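All four things stand in their stations and both bottles are upright at (162,282) and (447,262). A last numeric check of block and rack.

```bash
python3 -c "
from h import *
cc=load('w22'); P=lambda q,z:onplane('w',(220+(q[0]+.5)/4-.5,120+(q[1]+.5)/4-.5),z,cc)[:2]
K=np.array([P(q,.108) for q in [(272,90),(537,89),(526,502),(283,502)]]);print('block',K.mean(0),[np.linalg.norm(K[i]-K[i-1]).round(4) for i in range(4)])
W=np.array([P(q,.068) for q in [(259,39),(561,39),(546,473),(268,473)]]);print('well',W.mean(0),[np.linalg.norm(W[i]-W[i-1]).round(4) for i in range(4)])
cc=load('w16'); Q=lambda p,z:onplane('w',p,z,cc)[:2]
T=np.array([Q(p,.016) for p in[(263,111),(382,111),(376,260),(269,260)]]);print('tray',T.mean(0))
H=np.array([Q(p,.042) for p in[(305.5,156),(337.5,156),(337.5,231),(306,231)]]);print('rack',H.mean(0))
cc=cam('scene')
for n,p in [('weight',[.6595,-.1482,.062]),('jar',[.452,-.2745,.084]),('rack',[.473,-.001,.042]),('block',[.673,.126,.108])]: print(n,proj('scene',p,cc).round(1))
zoom('s22',150,170,260,150,'s22z')"
```

```text
block [0.67298742 0.12603285] [np.float64(0.0979), np.float64(0.0586), np.float64(0.0981), np.float64(0.0584)]
well [0.67391458 0.12653117] [np.float64(0.1152), np.float64(0.0751), np.float64(0.1152), np.float64(0.0753)]
tray [ 0.47402787 -0.00177841]
rack [ 4.72913406e-01 -2.35406073e-04]
weight [238.  271.3]
jar [195.9 201.7]
rack [304.2 214.7]
block [363.9 257.3]
```

View pics/s22z.png

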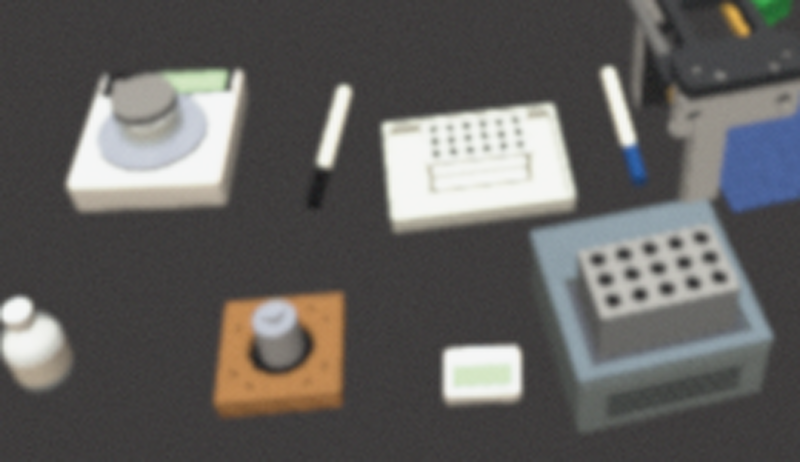

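The scene view confirms it: weight, jar and block tops lie within 1.5 px of their predicted positions (239,270), (197,202) and (364,258). Handing in.

```bash
python3 -c "
from bench import job,robot
print(job.close_job(), robot.get_obs()['time'])"
```

```text
the job is handed in; nothing more can be done
the job is handed in; nothing more can be done
```

I took the pile apart from the top and put each of the four things in its place. I handed the job in shortly after the clock read 33.8 s of the 109 s allowed; no verdict was reported.

| Thing | Place | Measured offset from centre | Allowed |
|---|---|---|---|
| Weight | case recess | about 1–4 mm | 12 mm |
| Jar | balance pan | about 1–4 mm | 15 mm |
| Rack | tray floor | about 2 mm | 18 mm |
| Block | heater well | about 1 mm | 13 mm |

- **Final view:** all four things and both bottles were upright. The weight, jar and block tops were within about 1.5 pixels of where I expected them. The gripper was open and 24 cm above the table.
- **First grasp failed:** I lifted before the fingers had closed, so the first try at the weight missed. The pile did not move, and the second try held.
- **Disagreements:** The weight and jar offsets vary because single views differed by up to 4 mm. The block also touched down about 3 mm higher than planned. I put that down to gripping it lower on its side than commanded, since the grasp reading agreed and the block looks seated flat. I did not measure its height separately.

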